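# Strip the bread warmer's dividers into the drying rack

## Task

Closing down the bread warmer: lift the white cross dividers straight up out of the egg-crate set in its pan, leaving the long divider that they are lapped onto down in its place, and lift that long divider out only when no cross divider is left in the pan. Stand every divider on its edge with the tab up in a free slot of the wire drying rack, fully down and centred along its slot. Leave the wooden board that is already in the rack standing there, and do not knock over the cheese shaker or the oil bottle.

Things in the scene. Friction and masses are not known exactly. Their poses are not given: they have to be found in the camera images.
- warmer: Bread warmer: fixed stainless box 230 (x) by 330 (y), 100 mm high, dark control panel on its -x face; on the left or right of the robot, turned a little. Origin: centre of its underside on the counter. The open pan in its top is 139 (x) by 242 (y) mm inside, floor 36 mm above the counter. Dividers stand on that floor: plate tops at 106 mm, tab tops at 140 mm.
- spine_mid (a point): Long divider: white plate on edge along the warmer's y, 236 long, 10 thick, 70 mm high, tab 28 wide, 34 high at mid length; 0.17 kg. Point and axes as cross1. Four slots 13 wide, 36.5 deep in its top edge, 45 and 95 mm either side of its middle, hold the cross dividers, which it would drag along. Ends in guide channels; clear when raised 65 mm.
- cross1_mid (a point): Cross divider: white plate on edge, 128 long, 10 thick, 70 mm high, with a lifting tab 36 wide, 34 high, 10 thick on the middle of its top edge; 0.1 kg. Point: mid length and thickness, 52 mm above the bottom edge, 52 below the tab's top. x along its length, y thickness, z up. A slot 13 wide, 36.5 deep in its bottom edge laps over the long divider. 95 mm off pan centre to warmer -y. Maybe absent.
- cross2_mid (a point): Cross divider, the same as cross1 in every size and in its point and axes. It stands 45 mm from the pan's centre toward the warmer's -y. May be absent.
- cross3_mid (a point): Cross divider, the same as cross1 in every size and in its point and axes. It stands 45 mm from the pan's centre toward the warmer's +y. May be absent.
- cross4_mid (a point): Cross divider, the same as cross1 in every size and in its point and axes. It stands 95 mm from the pan's centre toward the warmer's +y. May be absent.
- rack: Loose wire drying rack, 130 (x) by 304 (y), 76 mm high, about 1.1 kg. Origin: centre of its underside, z up. Six slots along its x, middles at y = -115, -69, -23, 23, 69, 115 mm, between wire hoops at x = -45 and +45 mm; 13 mm wide at the foot, 20 at the mouth. Plates stand on rails 18 mm above the counter. The long divider overhangs. A knock to the rack may slide plates along their slots.
- board_a_mid (a point): Plain wooden board without tab, 150 mm long, 10 mm thick, 88 mm high, on edge in the rack's slot at y = +69 mm; that slot is taken. The point is at its centre. About 0.11 kg. May be absent (then the other board is there).
- board_b_mid (a point): The same kind of wooden board, on edge in the rack's slot at y = -23 mm; that slot is taken. The point is at its centre. May be absent (then the other board is there).
- shaker: Steel cheese shaker, 68 mm across, 104 mm high, standing near the middle of the counter. Origin: centre of its underside. Bystander, not to be knocked over.
- oil: Amber oil bottle, 64 mm across, 170 mm high, standing beyond the shaker. Origin: centre of its underside. Bystander, not to be knocked over.
There are look-alikes about, which are no part of the job. Leave any pink look-alike of the part that bears spine_mid alone.

How it is judged (in metres and radians):
On the way, in this order (a step that is already met when the one before it is completed fails the run):
1. every cross divider is out of the warmer (more than 200 mm from its centre) (horizontal distance between each of cross1_mid, cross2_mid, cross3_mid, cross4_mid and warmer above 0.2 m), for 0.2 s.
2. the long divider is out of the warmer too (horizontal distance between spine_mid and warmer above 0.2 m), for 0.2 s.
At the end, for the whole second after the job is handed in: All dividers stand at rest in slots of the rack, tab up, within 0.25 rad of upright, down on the rails (middle 62 to 80 mm above the rack's underside), middle within 22 mm of the rack's middle along the slot; the wooden board still stands in the rack; the rack is level (z of cross1_mid in the frame of rack between 0.062 and 0.08 m and x of cross1_mid in the frame of rack between -0.022 and 0.022 m and y of cross1_mid in the frame of rack between -0.135 and 0.135 m and angle between each of cross1_mid, cross2_mid, cross3_mid, cross4_mid, spine_mid, board_a_mid, board_b_mid's own z axis and vertical below 0.25 rad and z of cross2_mid in the frame of rack between 0.062 and 0.08 m and x of cross2_mid in the frame of rack between -0.022 and 0.022 m and y of cross2_mid in the frame of rack between -0.135 and 0.135 m and z of cross3_mid in the frame of rack between 0.062 and 0.08 m and x of cross3_mid in the frame of rack between -0.022 and 0.022 m and y of cross3_mid in the frame of rack between -0.135 and 0.135 m and z of cross4_mid in the frame of rack between 0.062 and 0.08 m and x of cross4_mid in the frame of rack between -0.022 and 0.022 m and y of cross4_mid in the frame of rack between -0.135 and 0.135 m and z of spine_mid in the frame of rack between 0.062 and 0.08 m and x of spine_mid in the frame of rack between -0.022 and 0.022 m and y of spine_mid in the frame of rack between -0.135 and 0.135 m and linear speed of each of cross1, cross2, cross3, cross4, spine, rack below 0.02 m/s and angle between rack's own z axis and vertical below 0.1 rad and z of board_a_mid in the frame of rack between 0.054 and 0.072 m and z of board_b_mid in the frame of rack between 0.054 and 0.072 m); the robot touches nothing.
It fails at once if the long divider is raised more than 15 mm while a cross divider is still in the pan (z of spine_mid in the frame of warmer above 0.103 m and ((z of cross1_mid in the frame of warmer below 0.112 m and horizontal distance between cross1_mid and warmer below 0.12 m) or (z of cross2_mid in the frame of warmer below 0.112 m and horizontal distance between cross2_mid and warmer below 0.12 m) or (z of cross3_mid in the frame of warmer below 0.112 m and horizontal distance between cross3_mid and warmer below 0.12 m) or (z of cross4_mid in the frame of warmer below 0.112 m and horizontal distance between cross4_mid and warmer below 0.12 m))).
It fails at once if a divider is wrenched sideways (tilted more than 0.3 rad) while still in the pan ((angle between cross1_mid's own z axis and vertical above 0.3 rad and (z of cross1_mid in the frame of warmer below 0.112 m and horizontal distance between cross1_mid and warmer below 0.12 m)) or (angle between cross2_mid's own z axis and vertical above 0.3 rad and (z of cross2_mid in the frame of warmer below 0.112 m and horizontal distance between cross2_mid and warmer below 0.12 m)) or (angle between cross3_mid's own z axis and vertical above 0.3 rad and (z of cross3_mid in the frame of warmer below 0.112 m and horizontal distance between cross3_mid and warmer below 0.12 m)) or (angle between cross4_mid's own z axis and vertical above 0.3 rad and (z of cross4_mid in the frame of warmer below 0.112 m and horizontal distance between cross4_mid and warmer below 0.12 m)) or (angle between spine_mid's own z axis and vertical above 0.3 rad and (z of spine_mid in the frame of warmer below 0.112 m and horizontal distance between spine_mid and warmer below 0.12 m))).
It fails at once if the cheese shaker or the oil bottle is knocked over (angle between any of shaker, oil's own z axis and vertical above 0.6 rad).
Of cross1, cross2, cross3, cross4 only 3 to 4 are there at a start; the rules pass over those that are not, and their reading is None.
Of board_a, board_b only 1 to 1 are there at a start; the rules pass over those that are not, and their reading is None.
At some moment in a run one of rack may be knocked a few centimetres aside while the robot is not near it.
It also fails if it takes over 210 s, if anything falls off the work surface, if the arm or the gripper's body presses on something with over 40 N, if the wrist force passes 120 N, or if a joint passes its speed limit or range.

## Robot

A 6-joint arm with a two-finger parallel gripper is mounted at the origin on the work surface. World frame = base frame: x ahead of the robot, y to its left, z up, the work surface at z = 0. Lengths are in mm, angles in rad, forces in N, time in s.
With the tool pointing down it reaches from about 275 to 825 mm from the base axis. Payload 4.9 kg.
Tool frame: the origin (TCP) lies midway between the tips of the shut fingers; the grasp point (between the pads) lies 19 mm behind it; z points along the fingers, y is the direction in which the jaws open and shut (so a half turn about z gives the same grasp; the last joint's range is limited). The gripper opens to 85 mm and grips with 20 to 120 N. Pads are 22 mm wide; open, the fingers measure 114 mm over their backs; the gripper's body (76 mm by 85 mm) begins 54 mm behind the grasp point. The pads swing forward as they close: fully open they stand 13 mm farther back than shut.
Start: joints at [1.184, 0.326, -0.193, 1.052, 0, 1.437], TCP at [137.557, 532.538, 231.281] pointing down, gripper open.
Joint ranges: [-2.65, 2.65], [-0.97, 1.79], [-1.3, 1.35], [-1.93, 2.1], [-1.47, 1.37], [-3.14, 3.14]. Speed limits (rad/s): [2.57, 2.57, 3.14, 3.14, 3.14, 3.14].

## Interface

Orientations are given as a unit quaternion [x, y, z, w].
In Python, from bench import monitor, camera, calibration, ticket gives the robot as it stands.
- The arm moves only by the shell command python3 -m jog 'ROWS' [FORCE]. ROWS is JSON, a list of rows, each a list of 3 entries, a list of its own where there are three numbers: the shift along the tool's x, y, z in units of 40 mm (1.0 is 40 mm), then the turn, a rotation vector about the tool's x, y, z in units of 5 degrees (1.0 is 5 degrees), then the opening, from 0 (shut) to 1 (fully open). A call has 1 to 5 rows; each row is the pose to reach, as a shift and turn from the pose commanded when the call began, along the tool's axes at that moment; what a row does not reach only later rows make up. A row lasts 1/12 s, in which the tool goes at most 41.7 mm and 7.16 degrees, less where a joint would pass 70% of its speed; a pose out of reach is approached as far as the arm can. A call with a gripper value outside its range is refused whole. The fingers move at their own pace and stop on an object; FORCE is the grip in N (left out, the last holds). Time passes only in rows, so rows that repeat a pose let the fingers close. It gives the time, the measured TCP pose, the force and the opening at its end, in the units of the state.
- monitor.get_obs(): the state, without advancing time (a new reading comes with each control period).
- camera(name): name is "scene" or "top" or "wrist"; returns the picture (400x640x3 uint8, blue, green, red); there is no depth.
- calibration(name): a dict with "K" (3x3 intrinsics, pixels), "k1" (the pictures are not rectified: a ray, as slopes to the right and down, at radius r is drawn at 1 + k1 r^2 times it, then the intrinsics apply), "T" (4x4, takes a point from camera to world coordinates); the wrist camera has in their place "T_tool_cam" (4x4, takes a point from camera to tool coordinates, whose origin is the TCP and whose axes are the flange's). Camera axes: x right, y down, z forward; pixel columns grow to the right and rows downward; lengths in mm; the calibration is good to about 2 mm. A picture is of the moment at which its call begins: read the wrist's pose just before it. calibration takes no time and is no camera call.
- ticket.job_done(): hands the job in, once; it reports no verdict.
The state is a dict: "time_s": time; "joints": joint angles; "joint_vel": joint speeds; "joint_efforts": joint torques, N m; "ee_pos": TCP position; "tcp_rot": TCP orientation; "wrist_force": force on the tool from outside, world axes, zero at the start; "wrist_torque": the same for the moment, N m; "grip_width": finger opening in mm.
Only numpy, scipy, OpenCV 4.12 (cv2) and the standard library are available. Lean on these libraries where they do the work, as an engineer would, in place of code of your own. Each camera call takes 0.05 s, during which the arm holds its last target. There are 200 camera calls.

## Working session

There is one attempt and no reset: what is moved stays moved. The work goes in short steps, Python scripts to look and compute and a shell command to move; the robot and the scene stay as the last step left them, time stands still between calls to the robot, and variables do not carry over. Pictures are saved under pics/ and viewed, about 12 in all and at most 16, crops included, and the job is handed in when it is done.

```bash
ls; mkdir -p pics; python3 - <<'E'
from bench import monitor,camera,calibration
import cv2,numpy as np
print(monitor.get_obs())
for n in("scene","top","wrist"):
    c=calibration(n);print(n,{k:np.round(np.array(v),4).tolist() for k,v in c.items()})
a=camera("scene");b=camera("top")
cv2.imwrite("pics/scene0.png",a);cv2.imwrite("pics/top0.png",b)
E
```

```text
pics
{'time_s': 0.0, 'joints': array([ 1.18380970e+00,  3.26966544e-01, -1.93603023e-01,  1.05200952e+00,
        1.58327151e-05,  1.43659856e+00]), 'joint_vel': array([-9.94611767e-04, -1.70313002e-03,  2.68034268e-05,  1.03246091e-03,
        1.28221007e-03, -1.08717616e-03]), 'joint_efforts': array([ 2.86206850e-04, -4.43405986e+01,  2.62437952e+01,  1.56797975e-02,
       -1.21260655e-04,  1.56584923e-05]), 'ee_pos': array([137.31343487, 531.96660376, 230.48224345]), 'tcp_rot': array([ 1.26058122e-01,  9.92022457e-01, -8.59246661e-04, -2.37316028e-04]), 'wrist_force': array([ 0.93076269, -0.45847861, -0.63533283]), 'wrist_torque': array([-0.01065929, -0.00789418, -0.00618886]), 'grip_width': 85.28937874712827}
scene {'K': [[413.8707, 0.0, 312.3401], [0.0, 413.8707, 205.3291], [0.0, 0.0, 1.0]], 'k1': -0.0731, 'T': [[-0.6718, 0.3997, -0.6236, 1241.7778], [0.7404, 0.3373, -0.5814, 665.1792], [-0.022, -0.8523, -0.5226, 682.8114], [0.0, 0.0, 0.0, 1.0]]}
top {'K': [[385.019, 0.0, 319.7647], [0.0, 385.019, 201.7746], [0.0, 0.0, 1.0]], 'k1': -0.0049, 'T': [[0.0228, -0.9813, 0.1911, 328.0722], [-0.9996, -0.0253, -0.0109, 15.8098], [0.0156, -0.1908, -0.9815, 1078.4058], [0.0, 0.0, 0.0, 1.0]]}
wrist {'K': [[300.738, 0.0, 315.6099], [0.0, 300.738, 205.726], [0.0, 0.0, 1.0]], 'k1': -0.0465, 'T_tool_cam': [[0.001, -0.9589, -0.2838, 71.9856], [1.0, 0.0013, -0.0007, 0.521], [0.0011, -0.2838, 0.9589, -142.372], [0.0, 0.0, 0.0, 1.0]]}
```

View pics/top0.png

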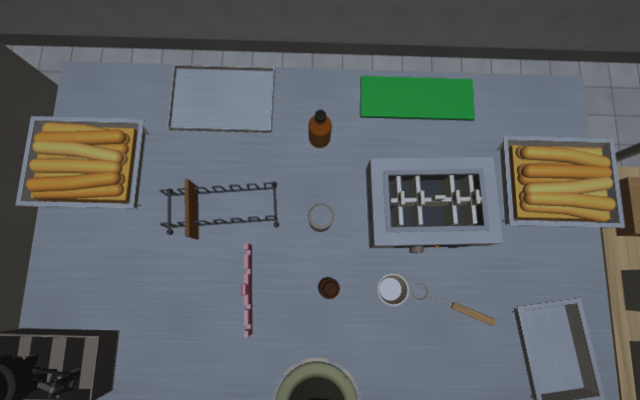

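View pics/scene0.png

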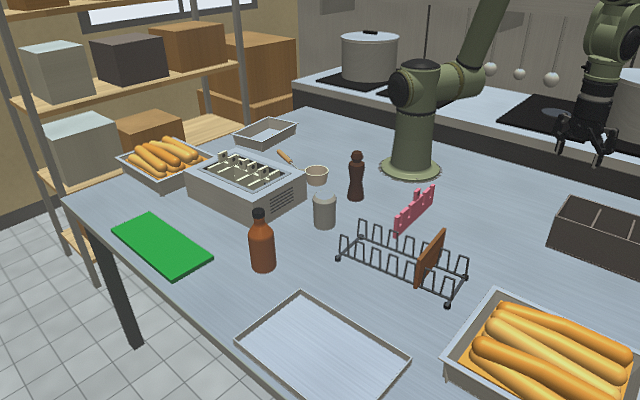

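The warmer is on the robot's right, at about px (435,202) in the top view. Four cross plates appear to be in it. The rack is on the left at about px (221,208), with the board at its +y side. I'll zoom in on both and write the helpers.

```bash
cat > h.py <<'E'
import numpy as np,cv2
from bench import monitor,camera,calibration
from scipy.spatial.transform import Rotation as R
def camT(n,obs=None):
    c=calibration(n)
    if n!="wrist": return np.array(c["T"]),np.array(c["K"]),c["k1"]
    o=obs or monitor.get_obs(); T=np.eye(4);T[:3,:3]=R.from_quat(o["tcp_rot"]).as_matrix();T[:3,3]=o["ee_pos"]
    return T@np.array(c["T_tool_cam"]),np.array(c["K"]),c["k1"]
def rays(n,px,obs=None):
    T,K,k=camT(n,obs);px=np.atleast_2d(np.asarray(px,float))
    d=(px-K[:2,2])/K[0,0];s=d.copy()
    for _ in range(10): s=d/(1+k*(s**2).sum(1,keepdims=True))
    return T[:3,3],np.c_[s,np.ones(len(s))]@T[:3,:3].T
def onplane(n,px,z,obs=None):
    o,d=rays(n,px,obs); return o+d*((z-o[2])/d[:,2:3])
def proj(n,P,obs=None):
    T,K,k=camT(n,obs);q=(np.atleast_2d(np.asarray(P,float))-T[:3,3])@T[:3,:3]
    s=q[:,:2]/q[:,2:]; s=s*(1+k*(s**2).sum(1,keepdims=True)); return s*K[0,0]+K[:2,2]
def pose():
    o=monitor.get_obs();M=R.from_quat(o["tcp_rot"]).as_matrix()
    print("t%.2f"%o["time_s"],"p",o["ee_pos"].round(1),"x",M[:,0].round(3),"y",M[:,1].round(3),"z",M[:,2].round(3),"F",o["wrist_force"].round(1),"w%.1f"%o["grip_width"],"q",o["joints"].round(2))
    return o,M
def delta(P,ydir=None):
    "rows units to reach TCP P with tool z down and jaw axis +-ydir"
    o,M=pose();d=M.T@(np.asarray(P,float)-o["ee_pos"])/40
    r=None
    if ydir is not None:
        y=np.r_[np.asarray(ydir,float)[:2],0];y/=np.linalg.norm(y)
        if y@M[:,1]<0:y=-y
        z=np.array([0,0,-1.]);N=np.c_[np.cross(y,z),y,z]
        r=np.degrees(R.from_matrix(M.T@N).as_rotvec())/5
    print("shift",d.round(3),"turn",None if r is None else r.round(3))
E
python3 - <<'E'
import cv2,numpy as np
b=cv2.imread("pics/top0.png")
A=cv2.resize(b[150:255,362:507],None,fx=4,fy=4,interpolation=cv2.INTER_CUBIC)
cv2.imwrite("pics/w4.png",A)
E
```

```text
(no output)
```

View pics/w4.png

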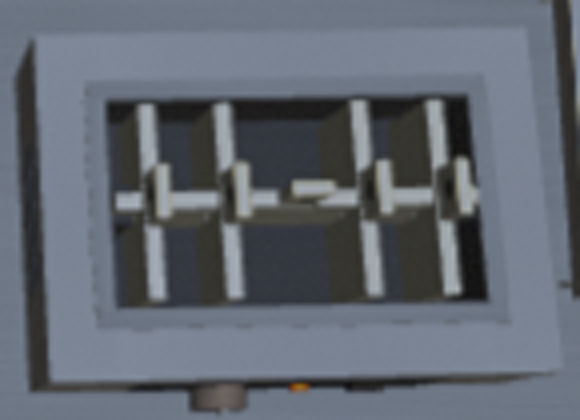

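All four cross plates are present, with tab tops at crop columns 163, 243, 384 and 462. The spine tab is at (314,187), toward the top.

```bash
python3 - <<'E'
from h import *
c=np.array([[163,190],[243,190],[384,187],[462,186],[314,187]])/4+[362,150]
print("tabs",onplane("top",c,140).round(1))
# plate ends at z=106
e=np.array([[147,103],[157,298],[222,103],[235,298],[359,100],[375,297],[434,100],[453,293]])/4+[362,150]
P=onplane("top",e,106);print("plates",P.round(1).tolist());d=P[0::2]-P[1::2]
print(np.degrees(np.arctan2(d[:,1],d[:,0])),np.linalg.norm(d,axis=1),((P[0::2]+P[1::2])/2).round(1))
w=np.array([[36,38],[526,28],[563,372],[45,378]])/4+[362,150]
W=onplane("top",w,100);print(W.round(1),W.mean(0))
b=cv2.imread("pics/top0.png")
# rack feet / board via mask
hsv=cv2.cvtColor(b,cv2.COLOR_BGR2HSV)
cv2.imwrite("pics/r4.png",cv2.resize(b[170:250,152:292],None,fx=5,fy=5,interpolation=cv2.INTER_CUBIC))
E
```

```text
tabs [[ 527.  -201.6  140. ]
 [ 528.3 -251.8  140. ]
 [ 532.6 -340.6  140. ]
 [ 534.5 -389.9  140. ]
 [ 531.4 -296.5  140. ]]
plates [[592.1, -200.1, 106.0], [463.7, -204.4, 106.0], [593.5, -249.4, 106.0], [464.9, -254.4, 106.0], [597.9, -339.7, 106.0], [467.8, -344.4, 106.0], [599.3, -389.3, 106.0], [471.6, -394.9, 106.0]]
[1.91110441 2.23502138 2.06991517 2.49816645] [128.48231211 128.6062047  130.20887368 127.76685631] [[ 527.9 -202.2  106. ]
 [ 529.2 -251.9  106. ]
 [ 532.9 -342.1  106. ]
 [ 535.5 -392.1  106. ]]
[[ 636.3 -128.3  100. ]
 [ 652.4 -456.3  100. ]
 [ 423.3 -465.5  100. ]
 [ 411.6 -133.5  100. ]] [ 530.87627895 -295.9141823   100.        ]
```

View pics/r4.png

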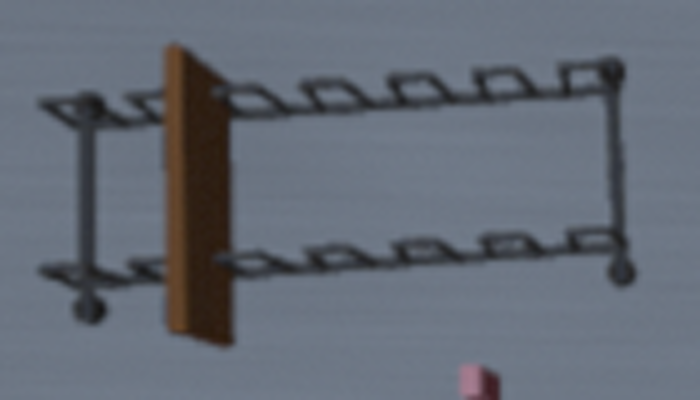

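```bash
python3 - <<'E'
from h import *
S=lambda a:np.array(a)/5+[152,170]
u=onplane("top",S([[331,82],[416,77],[502,71],[586,65]]),75)
l=onplane("top",S([[333,248],[422,242],[511,237],[598,231]]),75)
print(u.round(1),l.round(1))
m=(u+l)/2;print(m.round(1),((u-l)[:,:2]).round(1))
B=onplane("top",S([[174,45],[178,330]]),106);print("board",B.round(1),B.mean(0))
K=onplane("top",S([[90,107],[610,72],[622,270],[88,308]]),0);print("feet?",K.round(1),K.mean(0))
o=onplane("top",[[320,118],[321,216]],[[170],[104]]);print(o)
pose()
E
```

```text
[[558.2 276.3  75. ]
 [562.1 231.3  75. ]
 [566.6 185.7  75. ]
 [571.1 141.   75. ]] [[469.  268.7  75. ]
 [473.4 222.4  75. ]
 [477.2 175.9  75. ]
 [481.5 130.4  75. ]]
[[513.6 272.5  75. ]
 [517.8 226.8  75. ]
 [521.9 180.8  75. ]
 [526.3 135.7  75. ]] [[89.2  7.6]
 [88.8  8.9]
 [89.4  9.7]
 [89.6 10.6]]
board [[568.6 350.7 106. ]
 [421.1 335.6 106. ]] [494.85216686 343.16365715 106.        ]
feet? [[557.2 431.7   0. ]
 [585.5 136.4   0. ]
 [471.1 124.5   0. ]
 [442.3 421.7   0. ]] [514.03472418 278.57693285   0.        ]
[[719.18974467   9.97716813 170.        ]
 [480.80561606   0.94338773 104.        ]]
t0.10 p [137.3 532.  230.6] x [-0.968  0.25   0.   ] y [ 0.25   0.968 -0.002] z [-0.001 -0.001 -1.   ] F [-0.4 -0.7 -0.7] w85.3 q [ 1.18  0.33 -0.19  1.05  0.    1.44]
```

Estimates so far:
- **Warmer:** centre about (531,−296), yaw about 2.2°.
- **Rack:** centre about (514,272), yaw about 5.4°.
- **Board:** in the +69 slot, so the free slots are −115, −69, −23, 23 and 115.

Next I'll hover over the warmer.

```bash
python3 - <<'E'
from h import *
delta([531,-296,250],[-.038,.999])
E
```

```text
t0.10 p [137.3 532.  230.6] x [-0.968  0.25   0.   ] y [ 0.25   0.968 -0.002] z [-0.001 -0.001 -1.   ] F [-0.4 -0.7 -0.7] w85.3 q [ 1.18  0.33 -0.19  1.05  0.    1.44]
shift [-14.706 -17.582  -0.462] turn [-0.017 -0.005 -3.333]
```

```bash

python3 -m jog '[[[-0.64,-0.76,-0.02],[0,0,0],1],[[-1.28,-1.53,-0.04],[0,0,0],1],[[-1.92,-2.29,-0.06],[0,0,0],1],[[-2.56,-3.06,-0.08],[0,0,0],1],[[-3.2,-3.82,-0.1],[0,0,0],1]]' 60
python3 -m jog '[[[-0.64,-0.76,-0.02],[0,0,0],1],[[-1.28,-1.53,-0.04],[0,0,0],1],[[-1.92,-2.29,-0.06],[0,0,0],1],[[-2.56,-3.06,-0.08],[0,0,0],1],[[-3.2,-3.82,-0.1],[0,0,0],1]]'
python3 -m jog '[[[-0.64,-0.76,-0.02],[0,0,0],1],[[-1.28,-1.53,-0.04],[0,0,0],1],[[-1.92,-2.29,-0.06],[0,0,0],1],[[-2.56,-3.06,-0.08],[0,0,0],1],[[-3.2,-3.82,-0.1],[0,0,0],1]]'
python3 -m jog '[[[-0.64,-0.76,-0.02],[0,0,0],1],[[-1.28,-1.53,-0.04],[0,0,-0.8],1],[[-1.92,-2.29,-0.06],[0,0,-1.6],0.6],[[-2.56,-3.06,-0.08],[0,0,-2.5],0.4],[[-3.2,-3.82,-0.1],[0,0,-3.33],0.28]]'
python3 - <<'E'
from h import *
delta([531,-296,250],[-.038,.999])
E
```

```text
time_s: 0.52
ee_pos: [223.2, 350.7, 234.9]
tcp_rot: [0.126, 0.992, -0.0, -0.0]
wrist_force: [1.6, -0.9, -0.4]
grip_width: 85.3
time_s: 0.93
ee_pos: [309.0, 170.8, 239.3]
tcp_rot: [0.126, 0.992, 0.0, 0.0]
wrist_force: [0.9, 0.0, -0.0]
grip_width: 85.1
time_s: 1.35
ee_pos: [394.8, -9.4, 243.3]
tcp_rot: [0.126, 0.992, 0.0, 0.0]
wrist_force: [1.2, 1.4, 0.3]
grip_width: 85.6
time_s: 1.77
ee_pos: [480.6, -189.3, 246.9]
tcp_rot: [-0.02, 1.0, 0.0, -0.0]
wrist_force: [1.1, 1.1, -0.3]
grip_width: 51.6
t1.77 p [ 480.6 -189.3  246.9] x [-0.999 -0.041  0.   ] y [-0.041  0.999  0.   ] z [-0.  0. -1.] F [ 1.1  1.1 -0.3] w51.6 q [-0.52  0.25 -0.25  1.07  0.   -0.56]
shift [-1.151 -2.717 -0.078] turn [ 0.005 -0.005  0.033]
```

Motion is clean. I'll finish the hover and take a wrist picture.

```bash

python3 -m jog '[[[-0.4,-0.9,-0.02],[0,0,0],0.28],[[-0.8,-1.8,-0.04],[0,0,0],0.28],[[-1.15,-2.72,-0.08],[0,0,0],0.28],[[-1.15,-2.72,-0.08],[0,0,0],0.28],[[-1.15,-2.72,-0.08],[0,0,0],0.28]]'
python3 - <<'E'
from h import *
o,M=pose();im=camera("wrist");cv2.imwrite("pics/wr1.png",im)
E
```

```text
time_s: 2.18
ee_pos: [530.4, -295.9, 248.9]
tcp_rot: [-0.018, 1.0, 0.001, -0.001]
wrist_force: [-0.1, 0.3, 0.3]
grip_width: 23.8
t2.18 p [ 530.4 -295.9  248.9] x [-0.999 -0.035  0.002] y [-0.035  0.999  0.001] z [-0.002  0.001 -1.   ] F [-0.1  0.3  0.3] w23.8 q [-0.63  0.43  0.    1.15  0.   -0.67]
```

View pics/wr1.png

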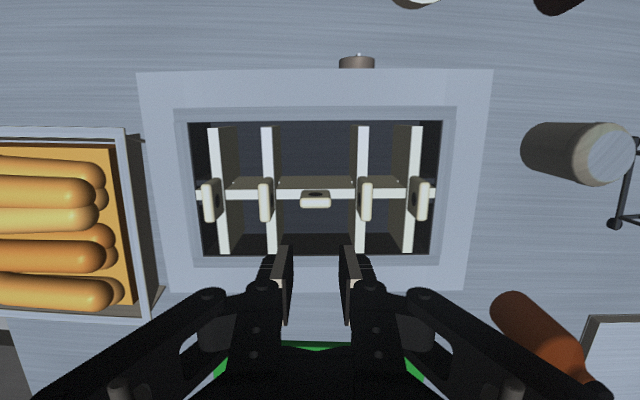

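The wrist view shows four cross plates, with their top edges at columns of about 213, 267, 362 and 414 at row 128. The spine tab is at (315,198).

```bash
python3 - <<'E'
from h import *
im=cv2.imread("pics/wr1.png");g=cv2.cvtColor(im,cv2.COLOR_BGR2GRAY)
o=monitor.get_obs()
def runs(row,a,b,t=165):
    r=g[row,a:b]>t;d=np.diff(np.r_[0,r.astype(int),0]);return [(i+a,j+a-1) for i,j in zip(np.where(d==1)[0],np.where(d==-1)[0]) if j-i>3]
for row in(140,150,160,235,240,245):
    rr=runs(row,190,440);print(row,rr)
    if rr:print(onplane("wrist",[[(a+b)/2,row] for a,b in rr],106,o)[:,:2].round(1).tolist())
for c in [270,300,340,385]:
    col=g[:,c]>165;i=np.where(col[160:215])[0]+160
    print(c,i.min(),i.max(),onplane("wrist",[[c,i.min()],[c,i.max()]],106,o)[:,:2].round(1).tolist())
E
```

```text
140 [(np.int64(209), np.int64(218)), (np.int64(262), np.int64(271)), (np.int64(358), np.int64(368)), (np.int64(411), np.int64(420))]
[[481.7, -391.5], [480.0, -341.7], [476.7, -251.7], [474.6, -202.3]]
150 [(np.int64(210), np.int64(219)), (np.int64(262), np.int64(271)), (np.int64(358), np.int64(367)), (np.int64(411), np.int64(420))]
[[490.9, -391.1], [489.3, -341.8], [485.9, -251.4], [483.8, -201.2]]
160 [(np.int64(211), np.int64(220)), (np.int64(263), np.int64(272)), (np.int64(358), np.int64(367)), (np.int64(410), np.int64(419))]
[[500.4, -390.6], [498.7, -340.9], [495.3, -250.7], [493.3, -200.9]]
235 [(np.int64(219), np.int64(227)), (np.int64(267), np.int64(276)), (np.int64(355), np.int64(364)), (np.int64(404), np.int64(412))]
[[577.0, -387.1], [575.0, -337.3], [571.7, -247.5], [569.9, -197.7]]
240 [(np.int64(219), np.int64(227)), (np.int64(267), np.int64(276)), (np.int64(355), np.int64(364)), (np.int64(404), np.int64(412))]
[[582.6, -387.4], [580.6, -337.3], [577.2, -247.1], [575.4, -197.0]]
245 [(np.int64(220), np.int64(228)), (np.int64(268), np.int64(276)), (np.int64(355), np.int64(363)), (np.int64(403), np.int64(411))]
[[588.1, -386.7], [586.1, -336.9], [582.8, -247.2], [581.0, -197.3]]
270 160 176 [[498.6, -338.5], [514.0, -338.5]]
300 189 205 [[525.8, -309.3], [542.1, -309.0]]
340 189 198 [[524.4, -270.4], [533.4, -269.8]]
385 189 197 [[522.7, -226.4], [530.7, -225.6]]
```

```bash
python3 - <<'E'
from h import *
delta([525.5,-199.4,110],[-.044,.999])
E
```

```text
t2.23 p [ 529.9 -294.4  249.3] x [-0.999 -0.037  0.002] y [-0.037  0.999  0.002] z [-0.002  0.002 -1.   ] F [-0.5 -0.2  0. ] w23.9 q [-0.63  0.42 -0.    1.15  0.   -0.67]
shift [0.017 2.372 3.486] turn [ 0.02  -0.02  -0.084]
```

```bash

python3 -m jog '[[[0,0.8,0],[0,0,0],0.28],[[0,1.6,0],[0,0,-0.05],0.28],[[0,2.34,0],[0,0,-0.08],0.28],[[0,2.34,0.5],[0,0,-0.08],0.28],[[0,2.34,1.2],[0,0,-0.08],0.28]]'
python3 -m jog '[[[0,0,0],[0,0,0],0.28],[[0,0,0],[0,0,0],0.28]]'
python3 -m jog '[[[0,0,0],[0,0,0],0.28],[[0,0,0],[0,0,0],0.28]]'
python3 - <<'E'
from h import *
o,M=pose();im=camera("wrist");cv2.imwrite("pics/wr2.png",im)
delta([526,-200.9,110],[-.044,.999])
E
```

```text
time_s: 2.65
ee_pos: [528.0, -198.2, 205.2]
tcp_rot: [-0.025, 1.0, -0.001, 0.003]
wrist_force: [0.7, -0.6, -0.4]
grip_width: 23.7
time_s: 2.82
ee_pos: [525.3, -198.8, 201.9]
tcp_rot: [-0.023, 1.0, 0.001, -0.002]
wrist_force: [-0.3, -0.1, 0.6]
grip_width: 24.1
time_s: 2.98
ee_pos: [527.6, -201.1, 204.2]
tcp_rot: [-0.022, 1.0, -0.001, 0.001]
wrist_force: [0.2, -0.5, -0.2]
grip_width: 24.0
t2.98 p [ 527.6 -201.1  204.2] x [-0.999 -0.045 -0.002] y [-0.045  0.999 -0.001] z [ 0.002 -0.001 -1.   ] F [ 0.2 -0.5 -0.2] w24.0 q [-0.49  0.37 -0.2   1.    0.   -0.54]
t3.03 p [ 527.7 -201.2  204.1] x [-0.999 -0.045 -0.002] y [-0.045  0.999 -0.001] z [ 0.002 -0.001 -1.   ] F [ 0.2 -0.3 -0.8] w24.1 q [-0.5   0.37 -0.2   1.   -0.   -0.54]
shift [0.046 0.013 2.352] turn [-0.014  0.023  0.006]
```

View pics/wr2.png

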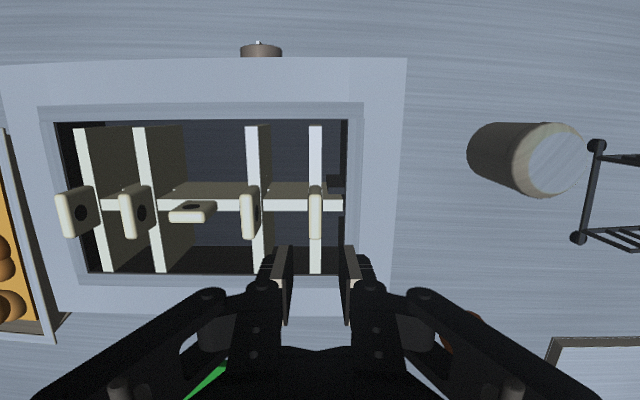

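Cross4's plate (col 315) is centred between the jaws, so I'm descending. The tips stop at z=110, above the spine's top edge at 106. Then I'll close and lift.

```bash

python3 -m jog '[[[0.02,0,0.7],[0,0,0],0.28],[[0.02,0,1.4],[0,0,0],0.28],[[0.02,0,1.9],[0,0,0],0.28],[[0.02,0,2.2],[0,0,0],0.28],[[0.02,0,2.35],[0,0,0],0.28]]'
python3 -m jog '[[[0,0,0],[0,0,0],0.28],[[0,0,0],[0,0,0],0.0],[[0,0,0],[0,0,0],0.0],[[0,0,0],[0,0,0],0.0],[[0,0,0],[0,0,0],0.0]]' 50
python3 -m jog '[[[0,0,0],[0,0,0],0.0],[[0,0,0],[0,0,0],0.0],[[0,0,-0.2],[0,0,0],0.0],[[0,0,-0.4],[0,0,0],0.0],[[0,0,-0.6],[0,0,0],0.0]]' 50
```

```text
time_s: 3.45
ee_pos: [525.5, -200.8, 107.4]
tcp_rot: [-0.022, 1.0, 0.0, -0.001]
wrist_force: [-0.7, 0.1, 0.0]
grip_width: 24.0
time_s: 3.87
ee_pos: [527.0, -201.2, 109.7]
tcp_rot: [-0.022, 1.0, -0.001, 0.001]
wrist_force: [0.2, 1.3, 2.0]
grip_width: 8.9
time_s: 4.28
ee_pos: [525.9, -200.6, 133.1]
tcp_rot: [-0.022, 1.0, 0.0, -0.0]
wrist_force: [0.7, -0.8, -1.0]
grip_width: 9.4
```

```bash

python3 -m jog '[[[0,0,-0.4],[0,0,0],0.0],[[0,0,-0.8],[0,0,0],0.0],[[0,0,-1.3],[0,0,0],0.0],[[0,0,-1.8],[0,0,0],0.0],[[0,0,-1.95],[0,0,0],0.0]]'
python3 -m jog '[[[0,0.7,0],[0,0,0],0.0],[[0,1.5,0],[0,0,0],0.0],[[0,2.4,0],[0,0,0],0.0],[[0,3.3,0],[0,0,0],0.0],[[0,4.2,0],[0,0,0],0.0]]'
python3 -m jog '[[[0,0.9,0],[0,0,0],0.0],[[0,1.8,0],[0,0,0],0.0],[[0,2.7,0],[0,0,0],0.0],[[0,3.6,0],[0,0,0],0.0],[[0,4.5,0],[0,0,0],0.0]]'
python3 -m jog '[[[0,0.9,0],[0,0,0],0.0],[[0,1.8,0],[0,0,-0.2],0.0],[[0,2.7,0],[0,0,-0.4],0.0],[[0,3.5,0],[0,0,-0.58],0.0],[[0,4.1,0],[0,0,-0.58],0.0]]'
python3 -m jog '[[[-0.08,0.7,0],[0,0,0],0.0],[[-0.08,1.3,0],[0,0,0],0.0],[[-0.08,1.6,0],[0,0,0],0.0],[[-0.08,1.85,0],[0,0,0],0.0],[[-0.08,1.85,0],[0,0,0],0.0]]'
python3 -m jog '[[[0,0,0],[0,0,0],0.0],[[0,0,0],[0,0,0],0.0],[[0,0,0],[0,0,0],0.0]]'
python3 - <<'E'
from h import *
o,M=pose();im=camera("wrist");cv2.imwrite("pics/wr3.png",im)
cv2.imwrite("pics/top3.png",camera("top"))
delta([502.8,387,210],[-.094,.9956])
E
```

```text
time_s: 4.7
ee_pos: [527.6, -201.5, 214.1]
tcp_rot: [-0.022, 1.0, -0.001, 0.002]
wrist_force: [1.2, 0.2, -1.6]
grip_width: 9.2
time_s: 5.12
ee_pos: [518.0, -31.5, 210.2]
tcp_rot: [-0.022, 1.0, 0.0, -0.0]
wrist_force: [1.4, 0.6, -1.1]
grip_width: 9.2
time_s: 5.53
ee_pos: [509.9, 148.6, 210.3]
tcp_rot: [-0.022, 1.0, -0.0, -0.0]
wrist_force: [1.1, 0.1, -1.1]
grip_width: 9.1
time_s: 5.95
ee_pos: [502.4, 313.4, 210.2]
tcp_rot: [-0.049, 0.999, 0.0, -0.0]
wrist_force: [-0.2, -1.0, -0.9]
grip_width: 9.2
time_s: 6.37
ee_pos: [498.9, 385.7, 210.0]
tcp_rot: [-0.048, 0.999, -0.0, -0.0]
wrist_force: [0.1, -0.0, -0.8]
grip_width: 9.6
time_s: 6.62
ee_pos: [499.7, 383.4, 210.6]
tcp_rot: [-0.047, 0.999, -0.0, -0.0]
wrist_force: [1.4, -0.4, -1.1]
grip_width: 9.4
t6.62 p [499.7 383.4 210.6] x [-0.996 -0.094  0.   ] y [-0.094  0.996 -0.   ] z [-0. -0. -1.] F [ 1.4 -0.4 -1.1] w9.4 q [ 0.54  0.49  0.    1.08 -0.    0.44]
t6.72 p [499.7 383.6 210.7] x [-0.996 -0.094 -0.   ] y [-0.094  0.996 -0.   ] z [ 0. -0. -1.] F [-0.   0.4 -0.2] w9.4 q [ 0.54  0.49  0.    1.08 -0.    0.44]
shift [-0.085  0.076  0.017] turn [-0.002  0.001 -0.002]
```

View pics/wr3.png

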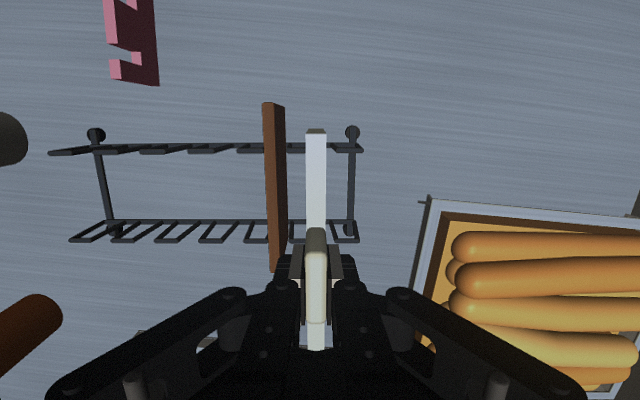

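```bash
python3 - <<'E'
import cv2
b=cv2.imread("pics/wr3.png");cv2.imwrite("pics/wr3c.png",cv2.resize(b[120:250,40:370],None,fx=2.4,fy=2.4,interpolation=cv2.INTER_CUBIC))
E
```

```text
(no output)
```

View pics/wr3c.png

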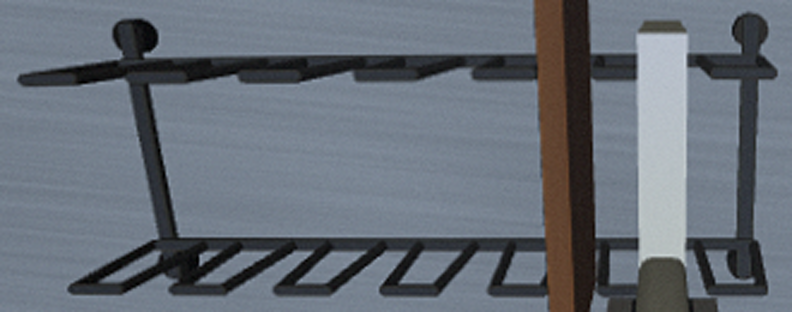

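```bash
cat >> h.py <<'E'
def rackfit(far,near,yf,yn,obs,cam="wrist",z=74.5):
    "fit rack pose from hoop-top pixel centres; yf,yn rack-y of each hoop"
    P=np.vstack([onplane(cam,far,z,obs),onplane(cam,near,z,obs)])[:,:2]
    Q=np.r_[np.c_[np.full(len(far),45),yf],np.c_[np.full(len(near),-45),yn]].astype(float)
    p0,q0=P.mean(0),Q.mean(0);H=(Q-q0).T@(P-p0);th=np.arctan2(H[0,1]-H[1,0],H[0,0]+H[1,1])
    A=np.array([[np.cos(th),-np.sin(th)],[np.sin(th),np.cos(th)]]);c=p0-A@q0
    print("rack c",c.round(1),"yaw",np.degrees(th).round(2),"res",(P-(Q@A.T+c)).round(1).tolist())
    for s in(-115,-69,-23,23,115):print(s,(A@[0,s]+c).round(1))
    return c,A
E
python3 - <<'E'
from h import *
M=R.from_quat(monitor.get_obs()["tcp_rot"])
o=monitor.get_obs()
S=lambda a:np.array(a)/2.4+[40,120]
h=[-138,-92,-46,0,46,138]
rackfit(S([[97,290],[200,290],[304,290],[410,290],[518,291],[737,291]]),S([[50,79],[159,76],[270,76],[385,75],[503,74],[745,73]]),h,h,o)
E
```

```text
rack c [512.5 278.9] yaw 5.57 res [[0.3, 0.3], [-0.1, 0.9], [-0.3, 0.5], [-0.4, -0.0], [0.0, -0.4], [0.2, -0.9], [-0.1, 0.9], [-0.5, 0.8], [0.2, -0.2], [0.3, -0.7], [0.3, -0.9], [0.1, -0.3]]
-115 [523.7 164.5]
-69 [519.2 210.2]
-23 [514.8 256. ]
23 [510.3 301.8]
115 [501.4 393.4]
```

Wrist hoop fit residuals are under 1 mm: rack centre (512.5,278.9), yaw 5.6°. I'll shift by about +9.7 mm in tool y and then lower.

```bash

python3 -m jog '[[[-0.06,0.24,0],[0,0,-0.03],0.0],[[-0.06,0.24,0.4],[0,0,-0.03],0.0],[[-0.06,0.24,0.9],[0,0,-0.03],0.0],[[-0.06,0.24,1.3],[0,0,-0.03],0.0],[[-0.06,0.24,1.5],[0,0,-0.03],0.0]]'
python3 -m jog '[[[0,0,0.2],[0,0,0],0.0],[[0,0,0.4],[0,0,0],0.0],[[0,0,0.6],[0,0,0],0.0],[[0,0,0.7],[0,0,0],0.0],[[0,0,0.8],[0,0,0],0.0]]'
python3 -m jog '[[[0,0,0.1],[0,0,0],0.0],[[0,0,0.2],[0,0,0],0.0],[[0,0,0.3],[0,0,0],0.0],[[0,0,0.4],[0,0,0],0.0],[[0,0,0.45],[0,0,0],0.0]]'
python3 - <<'E'
from h import *
pose();cv2.imwrite("pics/sc4.png",cv2.resize(camera("scene")[200:330,310:510],None,fx=3,fy=3))
E
```

```text
time_s: 7.13
ee_pos: [500.0, 394.2, 148.3]
tcp_rot: [-0.049, 0.999, -0.001, -0.001]
wrist_force: [0.1, 0.5, -1.1]
grip_width: 9.3
time_s: 7.55
ee_pos: [501.0, 394.5, 118.3]
tcp_rot: [-0.049, 0.999, 0.0, 0.0]
wrist_force: [-0.1, -0.4, -1.2]
grip_width: 9.0
time_s: 7.97
ee_pos: [500.7, 394.2, 100.0]
tcp_rot: [-0.049, 0.999, -0.0, -0.0]
wrist_force: [-0.5, -0.4, -0.5]
grip_width: 9.4
t7.97 p [500.7 394.2 100. ] x [-0.995 -0.098  0.   ] y [-0.098  0.995 -0.   ] z [-0. -0. -1.] F [-0.5 -0.4 -0.5] w9.4 q [ 0.55  0.59 -0.12  0.86 -0.    0.45]
```

View pics/sc4.png

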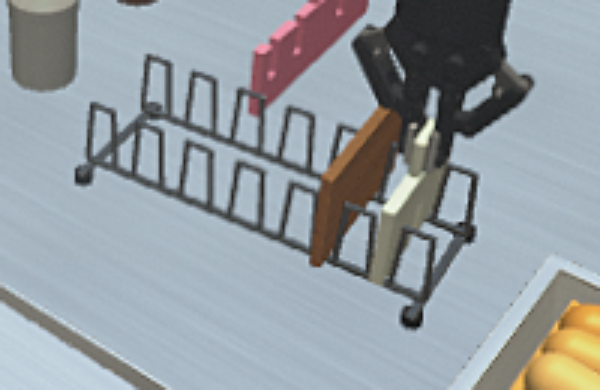

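The plate is between the +92 and +138 hoops with no contact force, so I'll set it down and release.

```bash

python3 -m jog '[[[0,0,0.06],[0,0,0],0.0],[[0,0,0.1],[0,0,0],0.0],[[0,0,0.14],[0,0,0],0.0],[[0,0,0.17],[0,0,0],0.0],[[0,0,0.18],[0,0,0],0.0]]'
python3 -m jog '[[[0,0,0.03],[0,0,0],0.0],[[0,0,0.03],[0,0,0],0.0]]'
```

```text
time_s: 8.43
ee_pos: [500.9, 394.2, 93.2]
tcp_rot: [-0.049, 0.999, -0.0, 0.0]
wrist_force: [0.5, -3.1, 1.1]
grip_width: 9.3
time_s: 8.6
ee_pos: [501.0, 394.1, 91.9]
tcp_rot: [-0.049, 0.999, -0.0, 0.0]
wrist_force: [1.1, -2.6, -0.3]
grip_width: 9.0
```

```bash

python3 -m jog '[[[0,-0.03,0.03],[0,0,0],0.0],[[0,-0.03,0.06],[0,0,0],0.0],[[0,-0.03,0.06],[0,0,0],0.0]]'
python3 -m jog '[[[0,0,0.04],[0,0,0],0.0],[[0,0,0.04],[0,0,0],0.0]]'
```

```text
time_s: 8.85
ee_pos: [501.1, 393.9, 91.5]
tcp_rot: [-0.049, 0.999, 0.001, 0.0]
wrist_force: [-2.5, -2.6, 10.5]
grip_width: 9.1
time_s: 9.02
ee_pos: [501.2, 394.1, 91.5]
tcp_rot: [-0.049, 0.999, 0.001, 0.001]
wrist_force: [-5.7, -4.1, 19.7]
grip_width: 9.4
```

```bash

python3 -m jog '[[[0,0,-0.06],[0,0,0],0.0],[[0,0,-0.06],[0,0,0],0.28],[[0,0,-0.06],[0,0,0],0.28],[[0,0,-0.06],[0,0,0],0.28],[[0,0,-0.06],[0,0,0],0.28]]'
python3 -m jog '[[[0,0,-0.3],[0,0,0],0.28],[[0,0,-0.8],[0,0,0],0.28],[[0,0,-1.6],[0,0,0],0.28],[[0,0,-2.4],[0,0,0],0.28],[[0,0,-2.95],[0,0,0],0.28]]'
python3 -m jog '[[[0,-0.5,0],[0,0,0],0.28],[[0,-1.3,0],[0,0,0.2],0.28],[[0,-2.2,0],[0,0,0.4],0.28],[[0,-3.1,0],[0,0,0.6],0.28],[[0,-4.0,0],[0,0,0.61],0.28]]'
python3 -m jog '[[[0,-0.9,0],[0,0,0],0.28],[[0,-1.8,0],[0,0,0],0.28],[[0,-2.7,0],[0,0,0],0.28],[[0,-3.6,0],[0,0,0],0.28],[[0,-4.5,0],[0,0,0],0.28]]'
python3 -m jog '[[[0,-0.9,0],[0,0,0],0.28],[[0,-1.8,0],[0,0,0],0.28],[[0,-2.7,0],[0,0,0],0.28],[[0,-3.6,0],[0,0,0],0.28],[[0,-4.5,0],[0,0,0],0.28]]'
python3 - <<'E'
from h import *
delta([528.2,-250.8,200],[-.044,.999])
cv2.imwrite("pics/sc5.png",cv2.resize(camera("scene")[200:330,310:510],None,fx=3,fy=3))
E
```

```text
time_s: 9.43
ee_pos: [500.8, 393.4, 90.0]
tcp_rot: [-0.049, 0.999, 0.0, -0.0]
wrist_force: [-1.5, -0.8, -0.8]
grip_width: 23.7
time_s: 9.85
ee_pos: [501.7, 393.8, 212.2]
tcp_rot: [-0.049, 0.999, 0.001, 0.001]
wrist_force: [0.7, 0.7, 0.4]
grip_width: 23.5
time_s: 10.27
ee_pos: [516.6, 232.9, 209.3]
tcp_rot: [-0.023, 1.0, 0.0, 0.0]
wrist_force: [0.4, 0.0, 0.6]
grip_width: 23.8
time_s: 10.68
ee_pos: [524.7, 52.6, 209.4]
tcp_rot: [-0.023, 1.0, 0.0, 0.001]
wrist_force: [0.6, -0.5, -0.0]
grip_width: 23.9
time_s: 11.1
ee_pos: [532.7, -127.4, 209.4]
tcp_rot: [-0.022, 1.0, -0.0, 0.001]
wrist_force: [-0.0, 0.4, -0.8]
grip_width: 23.7
t11.10 p [ 532.7 -127.4  209.4] x [-0.999 -0.045 -0.001] y [-0.045  0.999 -0.   ] z [ 0.001 -0.    -1.   ] F [-0.   0.4 -0.8] w23.7 q [-0.37  0.34 -0.24  1.    0.   -0.41]
shift [ 0.252 -3.077  0.235] turn [-0.001  0.012  0.008]
```

View pics/sc5.png

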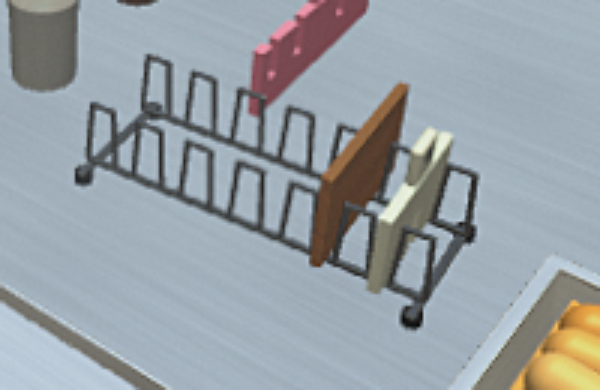

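Cross4 stands upright in slot +115 and looks fully down. I've viewed 10 pictures, so I'll check numerically where I can. Cross3 is next.

```bash
cat >> h.py <<'E'
def plates(name=None,rows=(120,130,140,150,160)):
    "white plate tops (z=106) seen near the jaw centre: offset of each in tool y, mm"
    o,M=pose();im=camera("wrist")
    if name:cv2.imwrite("pics/%s.png"%name,im)
    g=cv2.cvtColor(im,cv2.COLOR_BGR2GRAY)
    for row in rows:
        r=g[row,60:600]>165;d=np.diff(np.r_[0,r.astype(int),0]);rr=[(i+60,j+59) for i,j in zip(np.where(d==1)[0],np.where(d==-1)[0]) if 7<j-i<22]
        if rr:
            P=onplane("wrist",[[(a+b)/2,row] for a,b in rr],106,o);L=(P-o["ee_pos"])@M
            print(row,[(int(a),int(b)) for a,b in rr],"toolxy",L[:,:2].round(1).tolist())
E
python3 -m jog '[[[0.05,-0.8,0.05],[0,0,0],0.28],[[0.1,-1.6,0.1],[0,0,0],0.28],[[0.2,-2.4,0.2],[0,0,0],0.28],[[0.25,-3.08,0.23],[0,0,0],0.28],[[0.25,-3.08,0.23],[0,0,0],0.28]]'
python3 -m jog '[[[0,0,0],[0,0,0],0.28],[[0,0,0],[0,0,0],0.28],[[0,0,0],[0,0,0],0.28]]'
python3 - <<'E'
from h import *
plates("wr5")
delta([528.2,-250.8,110],[-.044,.999])
E
```

```text
time_s: 11.57
ee_pos: [528.2, -253.9, 199.5]
tcp_rot: [-0.02, 1.0, -0.001, 0.0]
wrist_force: [-1.0, -0.4, 1.0]
grip_width: 23.5
time_s: 11.82
ee_pos: [528.4, -247.9, 199.6]
tcp_rot: [-0.023, 1.0, 0.0, 0.0]
wrist_force: [0.0, -0.7, -0.2]
grip_width: 24.1
t11.82 p [ 528.4 -247.9  199.6] x [-0.999 -0.046 -0.   ] y [-0.046  0.999  0.   ] z [ 0.  0. -1.] F [ 0.  -0.7 -0.2] w24.1 q [-0.57  0.41 -0.15  1.01  0.   -0.61]
130 [(125, 137), (188, 200), (305, 317)] toolxy [[63.3, -143.3], [62.7, -93.4], [62.4, -3.3]]
140 [(127, 138), (189, 200), (305, 317)] toolxy [[55.6, -143.3], [55.1, -93.8], [54.9, -3.3]]
150 [(128, 139), (190, 201), (305, 316)] toolxy [[47.8, -143.8], [47.4, -93.8], [47.2, -3.7]]
160 [(130, 141), (191, 202), (305, 316)] toolxy [[39.9, -143.4], [39.6, -93.8], [39.4, -3.8]]
t11.87 p [ 528.4 -247.8  199.6] x [-0.999 -0.046 -0.   ] y [-0.046  0.999  0.   ] z [ 0.  0. -1.] F [ 0.4 -0.3  0.4] w23.9 q [-0.57  0.41 -0.15  1.01  0.   -0.61]
shift [ 0.01  -0.074  2.24 ] turn [0.003 0.002 0.028]
```

```bash

python3 -m jog '[[[0.01,-0.085,0.5],[0,0,0],0.28],[[0.01,-0.085,1.1],[0,0,0],0.28],[[0.01,-0.085,1.7],[0,0,0],0.28],[[0.01,-0.085,2.1],[0,0,0],0.28],[[0.01,-0.085,2.24],[0,0,0],0.28]]'
python3 -m jog '[[[0,0,0],[0,0,0],0.28],[[0,0,0],[0,0,0],0.28],[[0,0,0],[0,0,0],0.0],[[0,0,0],[0,0,0],0.0],[[0,0,0],[0,0,0],0.0]]' 50
python3 -m jog '[[[0,0,0],[0,0,0],0.0],[[0,0,0],[0,0,0],0.0],[[0,0,-0.2],[0,0,0],0.0],[[0,0,-0.4],[0,0,0],0.0],[[0,0,-0.6],[0,0,0],0.0]]' 50
python3 -m jog '[[[0,0,-0.4],[0,0,0],0.0],[[0,0,-0.8],[0,0,0],0.0],[[0,0,-1.3],[0,0,0],0.0],[[0,0,-1.8],[0,0,0],0.0],[[0,0,-1.95],[0,0,0],0.0]]'
python3 -m jog '[[[0,0,0],[0,0,0],0.0],[[0,0,0],[0,0,0],0.0]]'
python3 - <<'E'
from h import *
delta([510.3,301.8,210],[-.097,.995])
E
```

```text
time_s: 12.28
ee_pos: [526.7, -250.3, 107.2]
tcp_rot: [-0.023, 1.0, 0.001, -0.002]
wrist_force: [-0.6, -0.0, 0.3]
grip_width: 24.5
time_s: 12.7
ee_pos: [529.1, -252.9, 111.3]
tcp_rot: [-0.023, 1.0, -0.001, 0.001]
wrist_force: [-0.6, 0.7, 4.5]
grip_width: 9.0
time_s: 13.12
ee_pos: [527.8, -252.6, 134.4]
tcp_rot: [-0.022, 1.0, -0.0, -0.0]
wrist_force: [0.3, -0.7, -1.6]
grip_width: 9.4
time_s: 13.53
ee_pos: [529.3, -253.5, 215.5]
tcp_rot: [-0.022, 1.0, -0.001, 0.002]
wrist_force: [1.0, -0.7, -1.0]
grip_width: 9.5
time_s: 13.7
ee_pos: [527.9, -252.6, 211.6]
tcp_rot: [-0.022, 1.0, -0.0, 0.0]
wrist_force: [0.4, -0.1, -1.5]
grip_width: 9.1
t13.70 p [ 527.9 -252.6  211.6] x [-0.999 -0.045 -0.   ] y [-0.045  0.999 -0.   ] z [ 0. -0. -1.] F [ 0.4 -0.1 -1.5] w9.1 q [-0.57  0.4  -0.13  1.04 -0.   -0.62]
shift [-0.18  13.865  0.036] turn [-0.003  0.002 -0.601]
```

```bash
cat >> h.py <<'E'
def rackmoved(tag,ref="0"):
    "pixel shift of rack patches since the reference pictures"
    for n,ps in(("top",[(258,175,285,232),(160,178,182,240)]),("scene",[(333,215,365,268),(440,255,472,308),(413,228,447,290)])):
        im=camera(n);cv2.imwrite("pics/%s_%s.png"%(n,tag),im);r=cv2.imread("pics/%s%s.png"%(n,ref))
        for x0,y0,x1,y1 in ps:
            m=25;w=im[y0-m:y1+m,x0-m:x1+m];s=cv2.matchTemplate(w,r[y0:y1,x0:x1],cv2.TM_CCOEFF_NORMED)
            _,v,_,l=cv2.minMaxLoc(s);print(n,(x0,y0),"shift",l[0]-m,l[1]-m,"score %.3f at0 %.3f"%(v,s[m,m]))
E
python3 -c "
from h import *
rackmoved('a')"
```

```text
top (258, 175) shift 0 0 score 0.999 at0 0.999
top (160, 178) shift 24 -2 score 0.488 at0 0.168
scene (333, 215) shift 0 0 score 0.999 at0 0.999
scene (440, 255) shift 0 0 score 0.817 at0 0.817
scene (413, 228) shift 0 0 score 0.907 at0 0.907
```

The rack hasn't moved. I'll carry cross3 to slot +23.

```bash

python3 -m jog '[[[0,0.5,0],[0,0,0],0.0],[[0,1.3,0],[0,0,0],0.0],[[0,2.2,0],[0,0,0],0.0],[[0,3.1,0],[0,0,0],0.0],[[0,4.0,0],[0,0,0],0.0]]'
python3 -m jog '[[[0,0.9,0],[0,0,0],0.0],[[0,1.8,0],[0,0,0],0.0],[[0,2.7,0],[0,0,0],0.0],[[0,3.6,0],[0,0,0],0.0],[[0,4.5,0],[0,0,0],0.0]]'
python3 -m jog '[[[0,0.9,0],[0,0,0],0.0],[[-0.05,1.8,0],[0,0,-0.2],0.0],[[-0.1,2.7,0],[0,0,-0.4],0.0],[[-0.18,3.5,0],[0,0,-0.6],0.0],[[-0.18,4.1,0],[0,0,-0.6],0.0]]'
python3 -m jog '[[[0,0.6,0],[0,0,0],0.0],[[0,1.0,0],[0,0,0],0.0],[[0,1.2,0],[0,0,0],0.0],[[0,1.2,0],[0,0,0],0.0],[[0,1.2,0],[0,0,0],0.0]]'
python3 -m jog '[[[0,0,0],[0,0,0],0.0],[[0,0,0],[0,0,0],0.0],[[0,0,0],[0,0,0],0.0]]'
python3 - <<'E'
from h import *
delta([510.3,301.8,92],[-.097,.995])
o,M=pose();cv2.imwrite("pics/wr6.png",camera("wrist")[110:260,100:500])
delta([510.3,301.8,92],[-.097,.995])
E
```

```text
time_s: 14.22
ee_pos: [519.6, -91.1, 210.2]
tcp_rot: [-0.022, 1.0, 0.0, -0.001]
wrist_force: [0.8, 0.8, -1.6]
grip_width: 9.3
time_s: 14.63
ee_pos: [511.6, 88.8, 210.4]
tcp_rot: [-0.022, 1.0, -0.0, -0.001]
wrist_force: [0.4, -0.6, -0.9]
grip_width: 9.1
time_s: 15.05
ee_pos: [511.8, 253.8, 210.2]
tcp_rot: [-0.05, 0.999, 0.0, -0.001]
wrist_force: [1.0, -0.1, -1.4]
grip_width: 9.4
time_s: 15.47
ee_pos: [507.5, 298.5, 210.8]
tcp_rot: [-0.049, 0.999, -0.001, -0.001]
wrist_force: [0.4, 0.6, -1.4]
grip_width: 9.0
time_s: 15.72
ee_pos: [508.3, 298.0, 211.7]
tcp_rot: [-0.048, 0.999, -0.0, -0.0]
wrist_force: [0.6, -0.0, -2.0]
grip_width: 9.3
t15.72 p [508.3 298.  211.7] x [-0.995 -0.095  0.   ] y [-0.095  0.995 -0.   ] z [ 0. -0. -1.] F [ 0.6 -0.  -2. ] w9.3 q [ 0.41  0.41 -0.12  1.04 -0.    0.31]
shift [-0.06   0.091  2.993] turn [-0.003 -0.    -0.018]
t15.72 p [508.3 298.  211.7] x [-0.995 -0.095  0.   ] y [-0.095  0.995 -0.   ] z [ 0. -0. -1.] F [ 0.6 -0.  -2. ] w9.3 q [ 0.41  0.41 -0.12  1.04 -0.    0.31]
t15.77 p [508.3 298.2 211.8] x [-0.995 -0.096 -0.   ] y [-0.096  0.995 -0.   ] z [ 0. -0. -1.] F [ 0.2 -0.8 -0.7] w8.9 q [ 0.41  0.41 -0.12  1.04 -0.    0.31]
shift [-0.059  0.086  2.995] turn [-0.001  0.002 -0.016]
```

View pics/wr6.png

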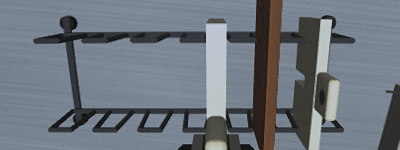

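The view shows the plate (col 216) about 4 px left of slot +23's centre. That agrees with the computed +3.5 mm shift.

```bash

python3 -m jog '[[[-0.05,0.088,0],[0,0,0],0.0],[[-0.05,0.088,0.4],[0,0,0],0.0],[[-0.05,0.088,0.9],[0,0,0],0.0],[[-0.05,0.088,1.3],[0,0,0],0.0],[[-0.05,0.088,1.6],[0,0,0],0.0]]'
python3 -m jog '[[[0,0,0.2],[0,0,0],0.0],[[0,0,0.4],[0,0,0],0.0],[[0,0,0.6],[0,0,0],0.0],[[0,0,0.7],[0,0,0],0.0],[[0,0,0.8],[0,0,0],0.0]]'
python3 -m jog '[[[0,0,0.1],[0,0,0],0.0],[[0,0,0.2],[0,0,0],0.0],[[0,0,0.3],[0,0,0],0.0],[[0,0,0.38],[0,0,0],0.0],[[0,0,0.38],[0,0,0],0.0]]'
python3 -m jog '[[[0,0,0.06],[0,0,0],0.0],[[0,0,0.12],[0,0,0],0.0],[[0,0,0.17],[0,0,0],0.0],[[0,0,0.17],[0,0,0],0.0],[[0,0,0.17],[0,0,0],0.0]]'
python3 -m jog '[[[0,0,0.04],[0,0,0],0.0],[[0,0,0.08],[0,0,0],0.0],[[0,0,0.08],[0,0,0],0.0]]'
```

```text
time_s: 16.18
ee_pos: [509.3, 302.5, 146.4]
tcp_rot: [-0.048, 0.999, -0.0, -0.0]
wrist_force: [-0.6, -0.6, -1.5]
grip_width: 9.2
time_s: 16.6
ee_pos: [509.8, 302.8, 115.5]
tcp_rot: [-0.049, 0.999, 0.0, 0.0]
wrist_force: [-0.5, -0.0, -0.9]
grip_width: 9.3
time_s: 17.02
ee_pos: [509.4, 302.3, 99.8]
tcp_rot: [-0.048, 0.999, -0.0, -0.0]
wrist_force: [0.1, -1.4, -2.0]
grip_width: 9.2
time_s: 17.43
ee_pos: [509.7, 302.3, 93.4]
tcp_rot: [-0.048, 0.999, -0.0, 0.0]
wrist_force: [1.7, -2.1, -2.5]
grip_width: 9.2
time_s: 17.68
ee_pos: [509.9, 302.5, 93.1]
tcp_rot: [-0.049, 0.999, -0.0, 0.001]
wrist_force: [-5.6, -6.7, 17.7]
grip_width: 9.4
```

```bash

python3 -m jog '[[[0,0,-0.06],[0,0,0],0.0],[[0,0,-0.06],[0,0,0],0.28],[[0,0,-0.06],[0,0,0],0.28],[[0,0,-0.06],[0,0,0],0.28],[[0,0,-0.06],[0,0,0],0.28]]'
python3 -m jog '[[[0,0,-0.3],[0,0,0],0.28],[[0,0,-0.8],[0,0,0],0.28],[[0,0,-1.6],[0,0,0],0.28],[[0,0,-2.4],[0,0,0],0.28],[[0,0,-2.9],[0,0,0],0.28]]'
python3 -m jog '[[[0,-0.5,0],[0,0,0],0.28],[[0,-1.3,0],[0,0,0.2],0.28],[[0,-2.2,0],[0,0,0.4],0.28],[[0,-3.1,0],[0,0,0.6],0.28],[[0,-4.0,0],[0,0,0.6],0.28]]'
python3 -m jog '[[[0,-0.9,0],[0,0,0],0.28],[[0,-1.8,0],[0,0,0],0.28],[[0,-2.7,0],[0,0,0],0.28],[[0,-3.6,0],[0,0,0],0.28],[[0,-4.5,0],[0,0,0],0.28]]'
python3 -m jog '[[[0,-0.9,0],[0,0,0],0.28],[[0,-1.8,0],[0,0,0],0.28],[[0,-2.7,0],[0,0,0],0.28],[[0,-3.6,0],[0,0,0],0.28],[[0,-4.4,0],[0,0,0],0.28]]'
python3 -m jog '[[[0.1,-0.9,0],[0,0,0],0.28],[[0.1,-1.8,0],[0,0,0],0.28],[[0.1,-2.4,0.1],[0,0,0],0.28],[[0.1,-2.9,0.2],[0,0,0],0.28],[[0.1,-3.1,0.25],[0,0,0],0.28]]'
python3 -m jog '[[[0,0,0],[0,0,0],0.28],[[0,0,0],[0,0,0],0.28],[[0,0,0],[0,0,0],0.28]]'
python3 - <<'E'
from h import *
plates("wr7")
delta([532.2,-341,110],[-.044,.999])
rackmoved('b')
E
```

```text
time_s: 18.1
ee_pos: [509.5, 303.2, 92.6]
tcp_rot: [-0.049, 0.999, 0.0, -0.0]
wrist_force: [0.6, -0.5, -0.3]
grip_width: 23.9
time_s: 18.52
ee_pos: [510.5, 303.5, 211.8]
tcp_rot: [-0.049, 0.999, 0.001, 0.001]
wrist_force: [1.1, -0.3, 0.8]
grip_width: 24.3
time_s: 18.93
ee_pos: [525.0, 142.6, 208.7]
tcp_rot: [-0.023, 1.0, 0.0, 0.0]
wrist_force: [0.6, 0.6, 0.3]
grip_width: 23.9
time_s: 19.35
ee_pos: [533.2, -37.7, 208.8]
tcp_rot: [-0.023, 1.0, 0.0, 0.0]
wrist_force: [0.5, 0.4, 0.5]
grip_width: 24.0
time_s: 19.77
ee_pos: [541.2, -214.2, 208.7]
tcp_rot: [-0.022, 1.0, 0.0, 0.0]
wrist_force: [0.4, 0.5, 1.2]
grip_width: 23.4
time_s: 20.18
ee_pos: [542.4, -338.9, 197.8]
tcp_rot: [-0.021, 1.0, 0.0, -0.0]
wrist_force: [0.5, 0.5, 0.3]
grip_width: 24.1
time_s: 20.43
ee_pos: [542.8, -334.7, 198.9]
tcp_rot: [-0.023, 1.0, 0.0, -0.0]
wrist_force: [-0.6, -0.2, -0.2]
grip_width: 23.8
t20.43 p [ 542.8 -334.7  198.9] x [-0.999 -0.046  0.   ] y [-0.046  0.999  0.001] z [-0.     0.001 -1.   ] F [-0.6 -0.2 -0.2] w23.8 q [-0.67  0.51  0.01  1.07  0.   -0.71]
120 [(235, 247), (301, 313), (518, 525)] toolxy [
[... 242 characters left out ...]
 133), (237, 249), (301, 313)] toolxy [[48.0, -148.2], [47.3, -56.2], [47.3, -6.4]]
160 [(60, 69), (101, 112), (123, 134), (238, 249), (301, 313)] toolxy [[40.6, -202.9], [40.2, -167.0], [40.1, -148.7], [39.6, -56.3], [39.5, -6.5]]
t20.48 p [ 542.9 -334.6  199.2] x [-0.999 -0.046 -0.   ] y [-0.046  0.999  0.001] z [ 0.     0.001 -1.   ] F [-0.4  0.3 -0.4] w23.5 q [-0.67  0.51  0.01  1.07  0.   -0.71]
shift [ 0.275 -0.147  2.229] turn [0.006 0.001 0.028]
top (258, 175) shift 0 0 score 0.999 at0 0.999
top (160, 178) shift 22 -2 score 0.450 at0 0.168
scene (333, 215) shift 0 0 score 0.999 at0 0.999
scene (440, 255) shift 0 0 score 0.817 at0 0.817
scene (413, 228) shift 0 0 score 0.822 at0 0.822
```

```bash

python3 -m jog '[[[0.27,-0.16,0.2],[0,0,0],0.28],[[0.27,-0.16,0.8],[0,0,0],0.28],[[0.27,-0.16,1.4],[0,0,0],0.28],[[0.27,-0.16,2.0],[0,0,0],0.28],[[0.27,-0.16,2.22],[0,0,0],0.28]]'
python3 -m jog '[[[0,0,0],[0,0,0],0.28],[[0,0,0],[0,0,0],0.28],[[0,0,0],[0,0,0],0.0],[[0,0,0],[0,0,0],0.0],[[0,0,0],[0,0,0],0.0]]' 50
python3 -m jog '[[[0,0,0],[0,0,0],0.0],[[0,0,0],[0,0,0],0.0],[[0,0,-0.2],[0,0,0],0.0],[[0,0,-0.4],[0,0,0],0.0],[[0,0,-0.6],[0,0,0],0.0]]' 50
python3 -m jog '[[[0,0,-0.4],[0,0,0],0.0],[[0,0,-0.8],[0,0,0],0.0],[[0,0,-1.3],[0,0,0],0.0],[[0,0,-1.8],[0,0,0],0.0],[[0,0,-1.95],[0,0,0],0.0]]'
python3 -m jog '[[[0,0,0],[0,0,0],0.0],[[0,0,0],[0,0,0],0.0]]'
python3 - <<'E'
from h import *
delta([519.2,209.6,210],[-.097,.995])
E
```

```text
time_s: 21.0
ee_pos: [530.7, -341.0, 107.1]
tcp_rot: [-0.023, 1.0, 0.001, -0.002]
wrist_force: [-1.3, 1.7, -0.8]
grip_width: 24.0
time_s: 21.42
ee_pos: [533.3, -343.7, 112.0]
tcp_rot: [-0.023, 1.0, -0.001, 0.001]
wrist_force: [-0.2, 0.7, 3.9]
grip_width: 9.1
time_s: 21.83
ee_pos: [531.9, -343.1, 134.8]
tcp_rot: [-0.022, 1.0, 0.0, -0.0]
wrist_force: [-0.8, -0.3, -0.9]
grip_width: 9.0
time_s: 22.25
ee_pos: [533.3, -344.2, 216.1]
tcp_rot: [-0.022, 1.0, -0.002, 0.002]
wrist_force: [0.9, -0.0, -0.9]
grip_width: 9.3
time_s: 22.42
ee_pos: [532.0, -343.1, 211.9]
tcp_rot: [-0.022, 1.0, -0.0, 0.0]
wrist_force: [-0.2, -0.3, -2.0]
grip_width: 8.9
t22.42 p [ 532.  -343.1  211.9] x [-0.999 -0.045 -0.   ] y [-0.045  0.999 -0.   ] z [ 0. -0. -1.] F [-0.2 -0.3 -2. ] w8.9 q [-0.69  0.49  0.01  1.09 -0.   -0.73]
shift [-0.297 13.818  0.045] turn [-0.002  0.    -0.601]
```

```bash

python3 -m jog '[[[0,0.5,0],[0,0,0],0.0],[[0,1.3,0],[0,0,0],0.0],[[0,2.2,0],[0,0,0],0.0],[[0,3.1,0],[0,0,0],0.0],[[0,4.0,0],[0,0,0],0.0]]'
python3 -m jog '[[[0,0.9,0],[0,0,0],0.0],[[0,1.8,0],[0,0,0],0.0],[[0,2.7,0],[0,0,0],0.0],[[0,3.6,0],[0,0,0],0.0],[[0,4.5,0],[0,0,0],0.0]]'
python3 -m jog '[[[0,0.9,0],[0,0,0],0.0],[[-0.1,1.8,0],[0,0,-0.2],0.0],[[-0.2,2.7,0],[0,0,-0.4],0.0],[[-0.29,3.5,0],[0,0,-0.6],0.0],[[-0.29,4.1,0],[0,0,-0.6],0.0]]'
python3 -m jog '[[[0,0.6,0],[0,0,0],0.0],[[0,1.0,0],[0,0,0],0.0],[[0,1.2,0],[0,0,0],0.0],[[0,1.2,0],[0,0,0],0.0],[[0,1.2,0],[0,0,0],0.0]]'
python3 -m jog '[[[0,0,0],[0,0,0],0.0],[[0,0,0],[0,0,0],0.0],[[0,0,0],[0,0,0],0.0]]'
python3 - <<'E'
from h import *
o,M=pose();cv2.imwrite("pics/wr8.png",camera("wrist"))
delta([519.2,209.6,92],[-.097,.995])
im=cv2.imread("pics/wr8.png");g=cv2.cvtColor(im,cv2.COLOR_BGR2GRAY)
# dark hoop tops along the near row: print dark runs for rows
c0=np.array([512.5,278.5]);th=np.radians(5.57);A=np.array([[np.cos(th),-np.sin(th)],[np.sin(th),np.cos(th)]])
for y in(-138,-92,-46,0):
    q=np.r_[A@[-45,y]+c0,74.5];print(y,proj("wrist",q,o).round(1))
cr=int(proj("wrist",np.r_[A@[-45,-69]+c0,74.5],o)[0,1]);
for row in range(cr-2,cr+3):
    r=g[row,120:500]<75;d=np.diff(np.r_[0,r.astype(int),0]);print(row,[(int(i)+120,int(j)+119) for i,j in zip(np.where(d==1)[0],np.where(d==-1)[0]) if j-i>2])
E
```

```text
time_s: 22.83
ee_pos: [524.3, -182.6, 211.1]
tcp_rot: [-0.021, 1.0, 0.0, -0.0]
wrist_force: [0.5, 0.6, -1.3]
grip_width: 8.6
time_s: 23.25
ee_pos: [515.4, -1.7, 210.5]
tcp_rot: [-0.022, 1.0, 0.0, -0.001]
wrist_force: [0.5, 1.1, -0.9]
grip_width: 8.5
time_s: 23.67
ee_pos: [520.3, 163.4, 210.5]
tcp_rot: [-0.05, 0.999, 0.0, -0.001]
wrist_force: [-0.5, -0.1, -0.8]
grip_width: 8.7
time_s: 24.08
ee_pos: [515.9, 208.2, 211.1]
tcp_rot: [-0.049, 0.999, -0.001, -0.001]
wrist_force: [-0.5, 0.1, -1.5]
grip_width: 8.3
time_s: 24.33
ee_pos: [516.7, 207.7, 212.1]
tcp_rot: [-0.048, 0.999, -0.0, -0.0]
wrist_force: [0.7, -0.3, -0.7]
grip_width: 9.0
t24.33 p [516.7 207.7 212.1] x [-0.995 -0.095  0.   ] y [-0.095  0.995 -0.   ] z [-0. -0. -1.] F [ 0.7 -0.3 -0.7] w9.0 q [ 0.25  0.35 -0.21  1.01 -0.    0.15]
t24.38 p [516.7 207.8 212.1] x [-0.995 -0.096 -0.   ] y [-0.096  0.995 -0.   ] z [ 0. -0. -1.] F [-0.6 -0.6 -1.3] w9.0 q [ 0.25  0.35 -0.21  1.01 -0.    0.15]
shift [-0.065  0.039  3.003] turn [-0.002  0.001 -0.017]
-138 [[242.8 150.5]]
-92 [[292.5 150.4]]
-46 [[342.4 150.4]]
0 [[392.1 150.5]]
148 [(125, 166), (230, 264), (279, 306), (327, 354), (369, 416), (429, 477), (487, 499)]
149 [(125, 166), (229, 261), (279, 306), (327, 354), (372, 416), (429, 477), (488, 499)]
150 [(124, 165), (229, 259), (279, 306), (327, 355), (374, 416), (429, 477), (487, 499)]
151 [(124, 164), (229, 257), (279, 305), (328, 354), (376, 416), (429, 476), (487, 499)]
152 [(124, 164), (230, 255), (280, 304), (329, 352), (379, 416), (429, 476), (487, 499)]
```

The observed slot centre is col 316.5, against a prediction of 317.5 and a plate at about 315.5. Lowering.

```bash

python3 -m jog '[[[-0.06,0.03,0],[0,0,0],0.0],[[-0.06,0.03,0.4],[0,0,0],0.0],[[-0.06,0.03,0.9],[0,0,0],0.0],[[-0.06,0.03,1.3],[0,0,0],0.0],[[-0.06,0.03,1.6],[0,0,0],0.0]]'
python3 -m jog '[[[0,0,0.2],[0,0,0],0.0],[[0,0,0.4],[0,0,0],0.0],[[0,0,0.6],[0,0,0],0.0],[[0,0,0.7],[0,0,0],0.0],[[0,0,0.8],[0,0,0],0.0]]'
python3 -m jog '[[[0,0,0.1],[0,0,0],0.0],[[0,0,0.2],[0,0,0],0.0],[[0,0,0.3],[0,0,0],0.0],[[0,0,0.38],[0,0,0],0.0],[[0,0,0.38],[0,0,0],0.0]]'
python3 -m jog '[[[0,0,0.06],[0,0,0],0.0],[[0,0,0.12],[0,0,0],0.0],[[0,0,0.17],[0,0,0],0.0],[[0,0,0.17],[0,0,0],0.0],[[0,0,0.17],[0,0,0],0.0]]'
python3 -m jog '[[[0,0,0.04],[0,0,0],0.0],[[0,0,0.08],[0,0,0],0.0],[[0,0,0.08],[0,0,0],0.0]]'
```

```text
time_s: 24.8
ee_pos: [518.4, 209.8, 146.8]
tcp_rot: [-0.048, 0.999, -0.0, -0.001]
wrist_force: [-0.1, 0.9, -0.2]
grip_width: 8.9
time_s: 25.22
ee_pos: [519.0, 210.0, 115.9]
tcp_rot: [-0.048, 0.999, -0.0, 0.0]
wrist_force: [0.4, -0.4, -0.6]
grip_width: 8.2
time_s: 25.63
ee_pos: [520.0, 210.3, 101.7]
tcp_rot: [-0.049, 0.999, 0.0, 0.001]
wrist_force: [-0.2, -1.2, 5.9]
grip_width: 8.5
time_s: 26.05
ee_pos: [522.1, 211.1, 100.5]
tcp_rot: [-0.049, 0.999, 0.001, 0.004]
wrist_force: [-8.2, -3.5, 39.4]
grip_width: 8.5
time_s: 26.3
ee_pos: [522.8, 211.3, 100.1]
tcp_rot: [-0.049, 0.999, 0.001, 0.006]
wrist_force: [-15.2, -4.9, 58.3]
grip_width: 8.6
```

Contact came 8 mm too early. I'll take the pressure off and look.

```bash

python3 -m jog '[[[0,0,-0.1],[0,0,0],0.0],[[0,0,-0.22],[0,0,0],0.0],[[0,0,-0.22],[0,0,0],0.0],[[0,0,-0.22],[0,0,0],0.0]]'
python3 - <<'E'
from h import *
o,M=pose();a=camera("scene");cv2.imwrite("pics/sc9full.png",a);b=camera("wrist");cv2.imwrite("pics/wr9.png",b)
A=cv2.resize(a[205:320,315:515],None,fx=4,fy=4,interpolation=cv2.INTER_CUBIC);cv2.imwrite("pics/sc9.png",A)
E
```

```text
time_s: 26.63
ee_pos: [519.3, 210.4, 100.6]
tcp_rot: [-0.049, 0.999, 0.0, 0.001]
wrist_force: [-3.4, -1.8, 13.5]
grip_width: 8.4
t26.63 p [519.3 210.4 100.6] x [-0.995 -0.097 -0.001] y [-0.097  0.995  0.   ] z [ 0.001  0.001 -1.   ] F [-3.4 -1.8 13.5] w8.4 q [ 0.25  0.46 -0.35  0.76  0.    0.16]
```

View pics/sc9.png

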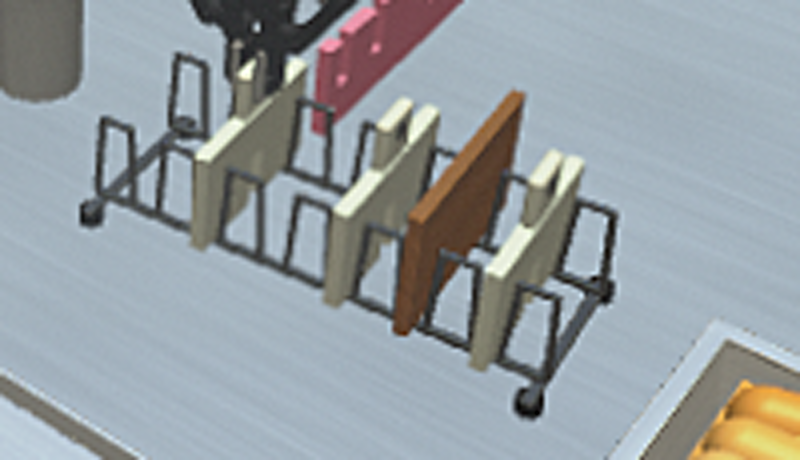

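```bash
python3 - <<'E'
from h import *
c0=np.array([512.5,278.5]);th=np.radians(5.57);A=np.array([[np.cos(th),-np.sin(th)],[np.sin(th),np.cos(th)]])
for s in(-69,23,115):
  for z in(18,26,88,96,122):
    x=64 if z<110 else 18
    q=np.array([np.r_[A@[x,s+e]+c0,z] for e in(-5,5)]);print(s,z,((proj("scene",q)-[315,205])*4).round(0).tolist())
E
```

```text
-69 18 [[184.0, 244.0], [198.0, 250.0]]
-69 26 [[185.0, 234.0], [199.0, 240.0]]
-69 88 [[189.0, 153.0], [204.0, 159.0]]
-69 96 [[190.0, 142.0], [204.0, 148.0]]
-69 122 [[231.0, 70.0], [245.0, 76.0]]
23 18 [[318.0, 301.0], [333.0, 308.0]]
23 26 [[319.0, 291.0], [335.0, 298.0]]
23 88 [[329.0, 209.0], [344.0, 215.0]]
23 96 [[330.0, 197.0], [346.0, 204.0]]
23 122 [[370.0, 121.0], [386.0, 127.0]]
115 18 [[464.0, 364.0], [481.0, 371.0]]
115 26 [[466.0, 353.0], [483.0, 360.0]]
115 88 [[481.0, 269.0], [499.0, 276.0]]
115 96 [[483.0, 258.0], [501.0, 265.0]]
115 122 [[522.0, 176.0], [540.0, 183.0]]
```

```bash
python3 - <<'E'
import cv2
b=cv2.imread("pics/wr9.png");cv2.imwrite("pics/wr9c.png",cv2.resize(b[60:330,130:530],None,fx=1.8,fy=1.8,interpolation=cv2.INTER_CUBIC))
E
```

```text
(no output)
```

View pics/wr9c.png

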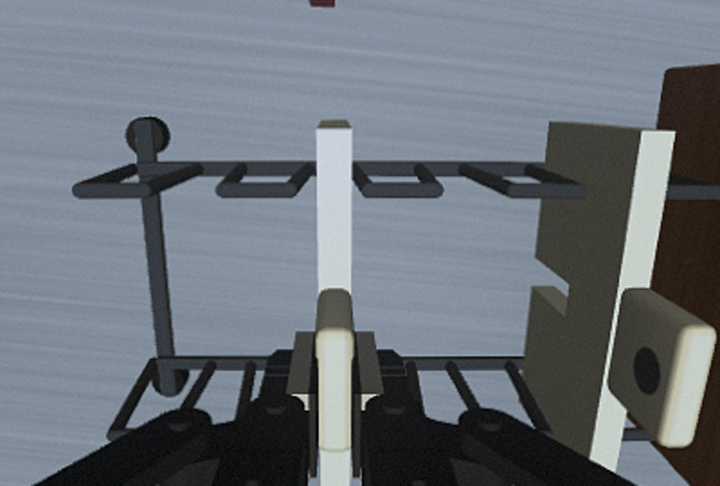

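The +x corner of the plate projects exactly where a seated plate should be, the same as its neighbours. So the plate is down and has simply slid about 8 mm in the grip. I'll release it, lift, and check on the way to cross1.

```bash

python3 -m jog '[[[0,0,-0.04],[0,0,0],0.0],[[0,0,-0.04],[0,0,0],0.28],[[0,0,-0.04],[0,0,0],0.28],[[0,0,-0.04],[0,0,0],0.28],[[0,0,-0.04],[0,0,0],0.28]]'
python3 -m jog '[[[0,0,-0.3],[0,0,0],0.28],[[0,0,-0.8],[0,0,0],0.28],[[0,0,-1.6],[0,0,0],0.28],[[0,0,-2.3],[0,0,0],0.28],[[0,0,-2.75],[0,0,0],0.28]]'
python3 -m jog '[[[0,-0.5,0],[0,0,0],0.28],[[0,-1.3,0],[0,0,0.2],0.28],[[0,-2.2,0],[0,0,0.4],0.28],[[0,-3.1,0],[0,0,0.6],0.28],[[0,-4.0,0],[0,0,0.6],0.28]]'
python3 -m jog '[[[0,-0.9,0],[0,0,0],0.28],[[0,-1.8,0],[0,0,0],0.28],[[0,-2.7,0],[0,0,0],0.28],[[0,-3.6,0],[0,0,0],0.28],[[0,-4.5,0],[0,0,0],0.28]]'
python3 - <<'E'
from h import *
delta([534.4,-390.8,200],[-.044,.999])
rackmoved('c')
a=cv2.imread("pics/scene_c.png");b=cv2.imread("pics/top_c.png")
cv2.imwrite("pics/v10.png",np.vstack([cv2.resize(a[205:320,315:515],(800,460),interpolation=cv2.INTER_CUBIC),cv2.resize(b[150:255,362:507],(193,140)).repeat(1,axis=0) if 0 else np.hstack([cv2.resize(a[140:225,180:315],(222,140)),cv2.resize(b[150:255,362:507],(193,140)),cv2.resize(b[170:250,152:292],(245,140)),np.zeros((140,140,3),np.uint8)])]))
E
```

```text
time_s: 27.15
ee_pos: [518.2, 210.2, 100.5]
tcp_rot: [-0.049, 0.999, 0.0, -0.001]
wrist_force: [-0.1, -0.7, -0.2]
grip_width: 23.7
time_s: 27.57
ee_pos: [519.5, 210.5, 213.8]
tcp_rot: [-0.049, 0.999, 0.0, 0.001]
wrist_force: [1.2, 0.0, 0.0]
grip_width: 23.7
time_s: 27.98
ee_pos: [534.0, 49.7, 211.0]
tcp_rot: [-0.023, 1.0, 0.0, -0.0]
wrist_force: [-0.5, -0.2, -0.2]
grip_width: 24.1
time_s: 28.4
ee_pos: [542.0, -130.5, 211.0]
tcp_rot: [-0.022, 1.0, 0.0, -0.0]
wrist_force: [0.4, 0.2, -0.8]
grip_width: 24.2
t28.40 p [ 542.  -130.5  211. ] x [-0.999 -0.045  0.   ] y [-0.045  0.999  0.001] z [-0.     0.001 -1.   ] F [ 0.4  0.2 -0.8] w24.2 q [-0.37  0.35 -0.21  1.01  0.   -0.41]
shift [ 0.481 -6.493  0.27 ] turn [ 0.006 -0.004  0.009]
top (258, 175) shift 0 -3 score 0.948 at0 0.623
top (160, 178) shift 22 -4 score 0.446 at0 0.032
scene (333, 215) shift -1 1 score 0.870 at0 0.394
scene (440, 255) shift -1 2 score 0.796 at0 0.514
scene (413, 228) shift -1 2 score 0.798 at0 0.671
```

View pics/v10.png

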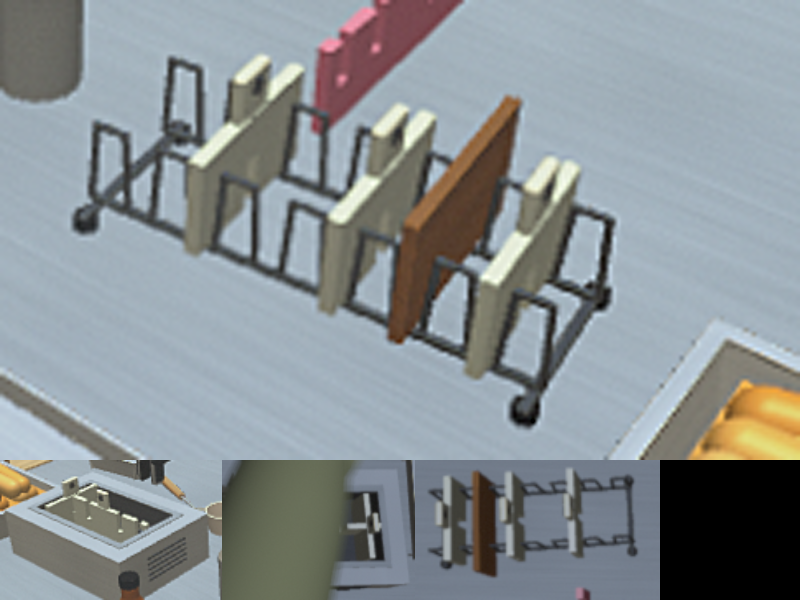

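All three plates stand seated. Template matching shows the rack has shifted by about 3 px (roughly +8 mm in x), so I'll re-measure it before the next placement. Now cross1.

```bash

python3 -m jog '[[[0.1,-0.9,0],[0,0,0],0.28],[[0.2,-1.8,0.1],[0,0,0],0.28],[[0.3,-2.7,0.2],[0,0,0],0.28],[[0.4,-3.6,0.25],[0,0,0],0.28],[[0.48,-4.3,0.27],[0,0,0],0.28]]'
python3 -m jog '[[[0,-0.8,0],[0,0,0],0.28],[[0,-1.5,0],[0,0,0],0.28],[[0,-2.0,0],[0,0,0],0.28],[[0,-2.2,0],[0,0,0],0.28],[[0,-2.2,0],[0,0,0],0.28]]'
python3 -m jog '[[[0,0,0],[0,0,0],0.28],[[0,0,0],[0,0,0],0.28],[[0,0,0],[0,0,0],0.28]]'
python3 - <<'E'
from h import *
plates("wr10")
delta([534.4,-390.8,110],[-.044,.999])
g=cv2.cvtColor(cv2.imread("pics/wr10.png"),cv2.COLOR_BGR2GRAY);o=monitor.get_obs()
for c in(345,355,400,450,470,490):
    i=np.where(g[150:260,c]>165)[0]+150
    if len(i):print(c,i.min(),i.max(),onplane("wrist",[[c,i.min()],[c,i.max()]],106,o)[:,:2].round(1).tolist())
E
```

```text
time_s: 28.92
ee_pos: [530.4, -303.2, 199.7]
tcp_rot: [-0.022, 1.0, 0.0, -0.0]
wrist_force: [0.2, 0.3, -0.3]
grip_width: 23.9
time_s: 29.33
ee_pos: [534.7, -390.4, 199.6]
tcp_rot: [-0.022, 1.0, 0.0, -0.0]
wrist_force: [-1.2, -0.4, -0.5]
grip_width: 23.9
time_s: 29.58
ee_pos: [535.1, -387.7, 200.6]
tcp_rot: [-0.023, 1.0, 0.0, -0.0]
wrist_force: [0.8, -0.7, 0.1]
grip_width: 24.0
t29.58 p [ 535.1 -387.7  200.6] x [-0.999 -0.047  0.   ] y [-0.047  0.999  0.001] z [-0.     0.001 -1.   ] F [ 0.8 -0.7  0.1] w24.0 q [-0.74  0.55  0.08  1.1   0.   -0.79]
120 [(441, 448), (592, 599)] toolxy [[70.4, 99.0], [72.9, 222.2]]
130 [(304, 316), (591, 599)] toolxy [[62.3, -4.1], [65.2, 223.7]]
140 [(179, 189), (304, 316), (589, 599)] toolxy [[55.1, -102.5], [54.8, -4.1], [57.3, 224.8]]
150 [(180, 190), (305, 316), (586, 599)] toolxy [[47.4, -102.6], [47.1, -3.8], [49.3, 225.4]]
160 [(180, 190), (305, 316), (584, 599)] toolxy [[39.5, -103.5], [39.3, -3.8], [41.2, 226.6]]
t29.63 p [ 535.1 -388.   200.7] x [-0.999 -0.046  0.   ] y [-0.046  0.999  0.   ] z [-0.  0. -1.] F [0.4 0.1 0.2] w23.8 q [-0.74  0.55  0.08  1.1   0.   -0.79]
shift [ 0.022 -0.071  2.268] turn [ 0.004 -0.     0.029]
345 200 211 [[527.4, -364.0], [536.8, -363.3]]
355 200 211 [[527.0, -355.8], [536.4, -355.0]]
400 200 211 [[525.2, -318.8], [534.6, -317.6]]
450 200 223 [[523.2, -277.2], [543.2, -273.7]]
470 200 211 [[522.4, -260.4], [531.8, -258.5]]
490 200 211 [[521.5, -243.3], [531.0, -241.3]]
```

```bash

python3 -m jog '[[[0.02,-0.095,0.3],[0,0,0],0.28],[[0.02,-0.095,0.9],[0,0,0],0.28],[[0.02,-0.095,1.5],[0,0,0],0.28],[[0.02,-0.095,2.1],[0,0,0],0.28],[[0.02,-0.095,2.27],[0,0,0],0.28]]'
python3 -m jog '[[[0,0,0],[0,0,0],0.28],[[0,0,0],[0,0,0],0.28],[[0,0,0],[0,0,0],0.0],[[0,0,0],[0,0,0],0.0],[[0,0,0],[0,0,0],0.0]]' 70
python3 -m jog '[[[0,0,0],[0,0,0],0.0],[[0,0,0],[0,0,0],0.0],[[0,0,-0.1],[0,0,0],0.0],[[0,0,-0.2],[0,0,0],0.0],[[0,0,-0.3],[0,0,0],0.0]]' 70
python3 -m jog '[[[0,0,-0.1],[0,0,0],0.0],[[0,0,-0.2],[0,0,0],0.0],[[0,0,-0.3],[0,0,0],0.0],[[0,0,-0.45],[0,0,0],0.0],[[0,0,-0.6],[0,0,0],0.0]]'
python3 -m jog '[[[0,0,-0.3],[0,0,0],0.0],[[0,0,-0.6],[0,0,0],0.0],[[0,0,-1.0],[0,0,0],0.0],[[0,0,-1.4],[0,0,0],0.0],[[0,0,-1.65],[0,0,0],0.0]]'
python3 -m jog '[[[0,0,0],[0,0,0],0.0],[[0,0,0],[0,0,0],0.0]]'
python3 - <<'E'
from h import *
delta([531,165,210],[-.097,.995]);rackmoved('d')
E
```

```text
time_s: 30.05
ee_pos: [532.4, -391.4, 105.7]
tcp_rot: [-0.023, 1.0, 0.002, -0.002]
wrist_force: [-1.5, 6.9, 33.5]
grip_width: 23.7
time_s: 30.47
ee_pos: [534.5, -393.6, 110.3]
tcp_rot: [-0.022, 1.0, -0.0, 0.0]
wrist_force: [1.3, -0.5, 0.1]
grip_width: 8.9
time_s: 30.88
ee_pos: [534.0, -393.2, 121.8]
tcp_rot: [-0.022, 1.0, 0.0, -0.0]
wrist_force: [-0.4, -0.7, -1.2]
grip_width: 8.8
time_s: 31.3
ee_pos: [534.1, -393.3, 146.2]
tcp_rot: [-0.022, 1.0, 0.0, -0.0]
wrist_force: [-0.7, -0.8, -1.3]
grip_width: 8.7
time_s: 31.72
ee_pos: [534.7, -393.8, 214.0]
tcp_rot: [-0.022, 1.0, -0.001, 0.001]
wrist_force: [0.2, 0.4, -0.5]
grip_width: 9.1
time_s: 31.88
ee_pos: [534.5, -393.6, 212.2]
tcp_rot: [-0.022, 1.0, -0.0, 0.0]
wrist_force: [-0.1, -0.1, -2.3]
grip_width: 9.0
t31.88 p [ 534.5 -393.6  212.2] x [-0.999 -0.045 -0.001] y [-0.045  0.999 -0.001] z [ 0.001 -0.001 -1.   ] F [-0.1 -0.1 -2.3] w9.0 q [-0.75  0.55  0.11  1.13  0.   -0.79]
shift [-0.538 13.954  0.043] turn [-0.011  0.011 -0.6  ]
top (258, 175) shift 0 -3 score 0.948 at0 0.624
top (160, 178) shift 22 -4 score 0.446 at0 0.031
scene (333, 215) shift -1 1 score 0.869 at0 0.393
scene (440, 255) shift -1 2 score 0.796 at0 0.514
scene (413, 228) shift -1 2 score 0.798 at0 0.672
```

```bash

python3 -m jog '[[[0,0.5,0],[0,0,0],0.0],[[0,1.3,0],[0,0,0],0.0],[[0,2.2,0],[0,0,0],0.0],[[0,3.1,0],[0,0,0],0.0],[[0,4.0,0],[0,0,0],0.0]]'
python3 -m jog '[[[0,0.9,0],[0,0,0],0.0],[[0,1.8,0],[0,0,0],0.0],[[0,2.7,0],[0,0,0],0.0],[[0,3.6,0],[0,0,0],0.0],[[0,4.5,0],[0,0,0],0.0]]'
python3 -m jog '[[[-0.1,0.9,0],[0,0,0],0.0],[[-0.2,1.8,0],[0,0,-0.2],0.0],[[-0.3,2.7,0],[0,0,-0.4],0.0],[[-0.45,3.5,0],[0,0,-0.6],0.0],[[-0.53,4.1,0],[0,0,-0.6],0.0]]'
python3 -m jog '[[[0,0.6,0],[0,0,0],0.0],[[0,1.0,0],[0,0,0],0.0],[[0,1.3,0],[0,0,0],0.0],[[0,1.35,0],[0,0,0],0.0],[[0,1.35,0],[0,0,0],0.0]]'
python3 -m jog '[[[0,0,0],[0,0,0],0.0],[[0,0,0],[0,0,0],0.0],[[0,0,0],[0,0,0],0.0]]'
python3 - <<'E'
from h import *
o,M=pose();cv2.imwrite("pics/wr11.png",camera("wrist"))
g=cv2.cvtColor(cv2.imread("pics/wr11.png"),cv2.COLOR_BGR2GRAY)
for row in list(range(136,160,2))+list(range(226,250,2)):
    r=g[row,120:560]<75;d=np.diff(np.r_[0,r.astype(int),0]);print(row,[(int(i)+120,int(j)+119) for i,j in zip(np.where(d==1)[0],np.where(d==-1)[0]) if j-i>2])
E
```

```text
time_s: 32.4
ee_pos: [525.9, -231.8, 210.2]
tcp_rot: [-0.022, 1.0, 0.001, -0.001]
wrist_force: [0.3, -0.0, -1.0]
grip_width: 8.9
time_s: 32.82
ee_pos: [517.9, -51.9, 210.7]
tcp_rot: [-0.022, 1.0, 0.0, -0.001]
wrist_force: [0.1, 0.4, -1.4]
grip_width: 8.8
time_s: 33.23
ee_pos: [532.1, 113.8, 210.7]
tcp_rot: [-0.05, 0.999, 0.0, -0.001]
wrist_force: [1.1, 0.9, -1.0]
grip_width: 9.0
time_s: 33.65
ee_pos: [527.1, 165.0, 211.0]
tcp_rot: [-0.049, 0.999, -0.0, -0.001]
wrist_force: [0.5, 0.2, -0.7]
grip_width: 8.7
time_s: 33.9
ee_pos: [527.8, 163.8, 211.7]
tcp_rot: [-0.048, 0.999, -0.0, 0.0]
wrist_force: [0.4, -0.6, -0.4]
grip_width: 8.6
t33.90 p [527.8 163.8 211.7] x [-0.995 -0.095 -0.   ] y [-0.095  0.995 -0.   ] z [ 0. -0. -1.] F [ 0.4 -0.6 -0.4] w8.6 q [ 0.17  0.34 -0.22  1.01 -0.    0.07]
136 [(173, 205), (280, 292), (355, 364), (438, 468), (481, 531), (542, 559)]
138 [(173, 204), (282, 290), (355, 364), (438, 467), (481, 531), (541, 559)]
140 [(173, 204), (283, 289), (355, 363), (438, 467), (481, 530), (539, 559)]
142 [(172, 203), (283, 289), (355, 363), (438, 467), (480, 530), (540, 55
[... 1275 characters left out ...]
512), (522, 546), (557, 559)]
236 [(281, 285), (302, 309), (322, 329), (346, 350), (352, 359), (371, 373), (390, 394), (412, 417), (428, 454), (466, 512), (522, 546), (557, 559)]
238 [(280, 309), (325, 350), (352, 359), (371, 395), (414, 454), (466, 512), (522, 545), (556, 559)]
240 [(280, 307), (323, 350), (353, 359), (371, 395), (415, 454), (466, 511), (521, 545), (556, 559)]
242 [(281, 303), (323, 349), (354, 359), (372, 395), (418, 453), (471, 511), (521, 544)]
244 [(304, 307), (324, 327), (354, 359), (435, 453), (474, 511), (520, 544)]
246 [(294, 306), (325, 337), (355, 359), (437, 453), (476, 510), (520, 543)]
248 [(294, 306), (322, 338), (355, 359), (439, 453), (479, 510), (519, 543)]
```

```bash
python3 - <<'E'
from h import *
o=monitor.get_obs()
c,A=rackfit([[336,240],[383,240]],[[291.5,148.5],[340,148.5],[389.5,148.5]],[-92,-46],[-138,-92,-46],o)
delta(np.r_[A@[0,-115]+c,92],A[:,1])
E
```

```text
rack c [519.1 277.8] yaw 4.82 res [[0.7, -0.9], [0.0, 0.4], [0.3, 1.3], [-0.2, -0.2], [-0.8, -0.6]]
-115 [528.7 163.2]
-69 [524.8 209. ]
-23 [521.  254.9]
23 [517.1 300.7]
115 [509.4 392.4]
t33.95 p [527.8 163.9 211.7] x [-0.995 -0.095 -0.   ] y [-0.095  0.995 -0.   ] z [ 0. -0. -1.] F [ 0.1 -0.6 -0.9] w9.3 q [ 0.17  0.34 -0.22  1.01 -0.    0.07]
shift [-0.021 -0.02   2.993] turn [-0.002  0.001  0.131]
```

Rack now: centre (519.1,277.8), yaw 4.8°. Lowering cross1 into −115.

```bash

python3 -m jog '[[[-0.02,-0.02,0],[0,0,0.13],0.0],[[-0.02,-0.02,0.4],[0,0,0.13],0.0],[[-0.02,-0.02,0.9],[0,0,0.13],0.0],[[-0.02,-0.02,1.3],[0,0,0.13],0.0],[[-0.02,-0.02,1.6],[0,0,0.13],0.0]]'
python3 -m jog '[[[0,0,0.2],[0,0,0],0.0],[[0,0,0.4],[0,0,0],0.0],[[0,0,0.6],[0,0,0],0.0],[[0,0,0.7],[0,0,0],0.0],[[0,0,0.8],[0,0,0],0.0]]'
python3 -m jog '[[[0,0,0.1],[0,0,0],0.0],[[0,0,0.2],[0,0,0],0.0],[[0,0,0.3],[0,0,0],0.0],[[0,0,0.38],[0,0,0],0.0],[[0,0,0.38],[0,0,0],0.0]]'
python3 -m jog '[[[0,0,0.06],[0,0,0],0.0],[[0,0,0.12],[0,0,0],0.0],[[0,0,0.17],[0,0,0],0.0],[[0,0,0.17],[0,0,0],0.0]]'
python3 -m jog '[[[0,0,0.04],[0,0,0],0.0],[[0,0,0.06],[0,0,0],0.0],[[0,0,0.06],[0,0,0],0.0]]'
```

```text
time_s: 34.37
ee_pos: [528.0, 163.6, 146.4]
tcp_rot: [-0.042, 0.999, -0.0, -0.001]
wrist_force: [0.3, -1.2, -1.7]
grip_width: 8.6
time_s: 34.78
ee_pos: [528.7, 164.1, 115.5]
tcp_rot: [-0.043, 0.999, 0.0, 0.0]
wrist_force: [0.0, -0.1, -1.3]
grip_width: 8.7
time_s: 35.2
ee_pos: [528.1, 164.1, 99.8]
tcp_rot: [-0.043, 0.999, -0.0, -0.0]
wrist_force: [-0.2, -0.4, -0.8]
grip_width: 9.1
time_s: 35.53
ee_pos: [528.2, 164.1, 93.3]
tcp_rot: [-0.043, 0.999, -0.0, -0.0]
wrist_force: [-0.1, -0.3, -1.0]
grip_width: 8.8
time_s: 35.78
ee_pos: [528.6, 164.2, 92.2]
tcp_rot: [-0.043, 0.999, 0.0, 0.0]
wrist_force: [-1.9, 0.4, 5.6]
grip_width: 9.3
```

```bash

python3 -m jog '[[[0,0,-0.04],[0,0,0],0.0],[[0,0,-0.04],[0,0,0],0.28],[[0,0,-0.04],[0,0,0],0.28],[[0,0,-0.04],[0,0,0],0.28],[[0,0,-0.04],[0,0,0],0.28]]'
python3 -m jog '[[[0,0,-0.3],[0,0,0],0.28],[[0,0,-0.8],[0,0,0],0.28],[[0,0,-1.6],[0,0,0],0.28],[[0,0,-2.4],[0,0,0],0.28],[[0,0,-2.95],[0,0,0],0.28]]'
python3 -m jog '[[[0,-0.5,0],[0,0,0],0.28],[[0,-1.3,0],[0,0,0],0.28],[[0.1,-2.2,0],[0,0,0],0.28],[[0.3,-3.1,0],[0,0,0],0.28],[[0.5,-4.0,0],[0,0,0],0.28]]'
python3 -m jog '[[[0.1,-0.9,0],[0,0,0],0.28],[[0.2,-1.8,0],[0,0,0],0.28],[[0.3,-2.7,0],[0,0,0],0.28],[[0.3,-3.6,0],[0,0,0],0.28],[[0.3,-4.5,0],[0,0,0],0.28]]'
python3 -m jog '[[[0,-0.6,0],[0,0,1.3],0.28],[[0,-1.2,0],[0,0,2.6],0.28],[[0,-1.8,0],[0,0,3.9],0.28],[[0,-2.4,0],[0,0,5.2],0.28],[[0,-2.8,0],[0,0,6.5],0.28]]'
python3 -m jog '[[[0,0,0],[0,0,1.3],0.28],[[0,0,0],[0,0,2.6],0.28],[[0,0,0],[0,0,3.9],0.28],[[0,0,0],[0,0,5.2],0.28],[[0,0,0],[0,0,6.5],0.28]]'
python3 -m jog '[[[0,0,0],[0,0,1.3],0.28],[[0,0,0],[0,0,2.6],0.28],[[0,0,0],[0,0,3.9],0.28],[[0,0,0],[0,0,5.2],0.28],[[0,0,0],[0,0,5.5],0.28]]'
python3 - <<'E'
from h import *
delta([529,-296,200],[.999,.044]);rackmoved('e')
E
```

```text
time_s: 36.2
ee_pos: [528.5, 164.1, 92.8]
tcp_rot: [-0.043, 0.999, -0.0, 0.0]
wrist_force: [0.9, -0.1, -0.5]
grip_width: 23.9
time_s: 36.62
ee_pos: [529.2, 164.2, 213.5]
tcp_rot: [-0.043, 0.999, 0.0, 0.001]
wrist_force: [0.9, -0.6, 0.2]
grip_width: 23.9
time_s: 37.03
ee_pos: [522.0, 1.7, 210.9]
tcp_rot: [-0.043, 0.999, -0.0, 0.0]
wrist_force: [-0.8, -0.8, -0.5]
grip_width: 24.4
time_s: 37.45
ee_pos: [525.3, -179.2, 211.0]
tcp_rot: [-0.043, 0.999, 0.0, 0.0]
wrist_force: [0.6, 0.5, 0.8]
grip_width: 23.7
time_s: 37.87
ee_pos: [535.2, -291.3, 210.6]
tcp_rot: [0.242, 0.97, -0.0, 0.0]
wrist_force: [0.4, -0.2, -0.4]
grip_width: 23.9
time_s: 38.28
ee_pos: [535.2, -289.1, 210.6]
tcp_rot: [0.503, 0.864, 0.0, -0.0]
wrist_force: [0.9, -0.3, 0.6]
grip_width: 23.5
time_s: 38.7
ee_pos: [535.2, -288.9, 210.7]
tcp_rot: [0.694, 0.72, -0.0, -0.0]
wrist_force: [1.4, -0.1, 0.4]
grip_width: 23.8
t38.70 p [ 535.2 -288.9  210.7] x [-0.038  0.999  0.   ] y [ 0.999  0.038 -0.   ] z [-0.  0. -1.] F [ 1.4 -0.1  0.4] w23.8 q [-0.62  0.45 -0.06  1.06  0.    0.92]
shift [-0.171 -0.162  0.266] turn [-0.003 -0.002 -0.07 ]
top (258, 175) shift 0 -3 score 0.590 at0 0.437
top (160, 178) shift 22 -4 score 0.445 at0 0.033
scene (333, 215) shift -1 2 score 0.627 at0 0.383
scene (440, 255) shift -1 2 score 0.797 at0 0.513
scene (413, 228) shift -1 2 score 0.799 at0 0.671
```

```bash

python3 -m jog '[[[-0.17,-0.16,0.27],[0,0,-0.07],0.28],[[-0.17,-0.16,0.27],[0,0,-0.07],0.28],[[-0.17,-0.16,0.27],[0,0,-0.07],0.28],[[-0.17,-0.16,0.27],[0,0,-0.07],0.28]]'
python3 -m jog '[[[0,0,0],[0,0,0],0.28],[[0,0,0],[0,0,0],0.28]]'
python3 - <<'E'
from h import *
plates("wr12",rows=(60,80,100,120,140,160,170))
delta([529,-296,110],[.999,.044])
E
```

```text
time_s: 39.13
ee_pos: [529.3, -295.9, 200.2]
tcp_rot: [0.69, 0.724, 0.0, -0.0]
wrist_force: [0.1, 0.1, -0.4]
grip_width: 23.6
time_s: 39.3
ee_pos: [529.6, -296.0, 200.5]
tcp_rot: [0.69, 0.724, 0.0, 0.0]
wrist_force: [0.0, -0.6, -0.1]
grip_width: 24.0
t39.30 p [ 529.6 -296.   200.5] x [-0.049  0.999 -0.   ] y [0.999 0.049 0.001] z [ 0.001 -0.    -1.   ] F [ 0.  -0.6 -0.1] w24.0 q [-0.63  0.45 -0.09  1.03  0.    0.89]
60 [(309, 321)] toolxy [[112.5, -0.2]]
100 [(309, 321)] toolxy [[84.7, -0.2]]
120 [(309, 321)] toolxy [[70.2, -0.2]]
140 [(309, 321)] toolxy [[55.3, -0.2]]
170 [(309, 320)] toolxy [[31.8, -0.6]]
t39.35 p [ 529.5 -296.   200.5] x [-0.049  0.999 -0.   ] y [0.999 0.049 0.   ] z [ 0.001 -0.    -1.   ] F [-0.2 -0.4 -0.2] w24.3 q [-0.63  0.45 -0.09  1.03  0.    0.89]
shift [ 1.000e-03 -1.400e-02  2.261e+00] turn [0.006 0.004 0.053]
```

View pics/wr12.png

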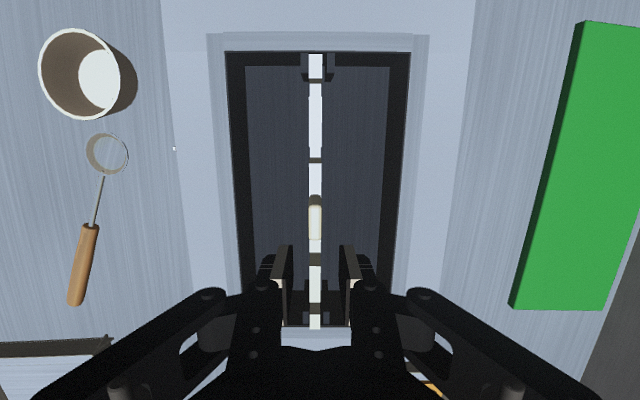

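The spine is alone in the pan and centred between the jaws (cols 309–321). Grasping it and lifting straight up.

```bash

python3 -m jog '[[[0,-0.01,0.4],[0,0,-0.03],0.28],[[0,-0.01,1.0],[0,0,-0.03],0.28],[[0,-0.01,1.6],[0,0,-0.03],0.28],[[0,-0.01,2.0],[0,0,-0.03],0.28],[[0,-0.01,2.25],[0,0,-0.03],0.28]]'
python3 -m jog '[[[0,0,0.05],[0,0,0],0.28],[[0,0,0.05],[0,0,0],0.28],[[0,0,0.05],[0,0,0],0.0],[[0,0,0.05],[0,0,0],0.0],[[0,0,0.05],[0,0,0],0.0]]' 80
python3 -m jog '[[[0,0,0],[0,0,0],0.0],[[0,0,0],[0,0,0],0.0],[[0,0,0],[0,0,0],0.0],[[0,0,-0.1],[0,0,0],0.0],[[0,0,-0.2],[0,0,0],0.0]]' 80
python3 -m jog '[[[0,0,-0.15],[0,0,0],0.0],[[0,0,-0.3],[0,0,0],0.0],[[0,0,-0.45],[0,0,0],0.0],[[0,0,-0.6],[0,0,0],0.0],[[0,0,-0.8],[0,0,0],0.0]]'
python3 -m jog '[[[0,0,-0.25],[0,0,0],0.0],[[0,0,-0.5],[0,0,0],0.0],[[0,0,-0.8],[0,0,0],0.0],[[0,0,-1.1],[0,0,0],0.0],[[0,0,-1.4],[0,0,0],0.0]]'
python3 -m jog '[[[0,0,-0.2],[0,0,0],0.0],[[0,0,-0.3],[0,0,0],0.0],[[0,0,-0.3],[0,0,0],0.0],[[0,0,-0.3],[0,0,0],0.0]]'
python3 - <<'E'
from h import *
delta([521,254.9,215],[-.084,.9965]);rackmoved('f')
E
```

```text
time_s: 39.77
ee_pos: [527.9, -295.2, 108.1]
tcp_rot: [0.689, 0.725, -0.0, -0.001]
wrist_force: [-0.3, -0.1, -0.3]
grip_width: 23.7
time_s: 40.18
ee_pos: [529.6, -296.6, 109.4]
tcp_rot: [0.689, 0.725, 0.0, 0.001]
wrist_force: [-0.9, 0.3, 3.1]
grip_width: 8.7
time_s: 40.6
ee_pos: [528.7, -295.8, 116.0]
tcp_rot: [0.689, 0.725, 0.0, -0.0]
wrist_force: [1.2, 0.2, -2.0]
grip_width: 9.2
time_s: 41.02
ee_pos: [528.7, -295.9, 148.5]
tcp_rot: [0.689, 0.725, 0.0, -0.0]
wrist_force: [1.7, -0.3, -2.6]
grip_width: 8.9
time_s: 41.43
ee_pos: [528.3, -296.0, 205.5]
tcp_rot: [0.689, 0.725, -0.0, -0.0]
wrist_force: [0.2, -0.3, -1.1]
grip_width: 8.9
time_s: 41.77
ee_pos: [528.6, -296.0, 216.0]
tcp_rot: [0.689, 0.725, -0.0, -0.0]
wrist_force: [-0.1, 1.1, -2.8]
grip_width: 8.7
t41.77 p [ 528.6 -296.   216. ] x [-0.051  0.999  0.   ] y [ 0.999  0.051 -0.   ] z [-0.  0. -1.] F [-0.1  1.1 -2.8] w8.7 q [-0.63  0.44 -0.06  1.07 -0.    0.89]
shift [13.764  0.512  0.026] turn [-3.000e-03  2.000e-03  1.762e+01]
top (258, 175) shift 0 -3 score 0.590 at0 0.435
top (160, 178) shift 22 -4 score 0.446 at0 0.032
scene (333, 215) shift -1 2 score 0.627 at0 0.382
scene (440, 255) shift -1 2 score 0.797 at0 0.514
scene (413, 228) shift -1 2 score 0.798 at0 0.671
```

```bash

python3 -m jog '[[[0,0,0],[0,0,-0.4],0.0],[[0,0,0],[0,0,-1.2],0.0],[[0,0,0],[0,0,-2.2],0.0],[[0,0,0],[0,0,-3.2],0.0],[[0,0,0],[0,0,-4.2],0.0]]'
python3 -m jog '[[[0,0,0],[0,0,-1],0.0],[[0,0,0],[0,0,-2],0.0],[[0,0,0],[0,0,-3],0.0],[[0,0,0],[0,0,-4],0.0],[[0,0,0],[0,0,-5],0.0]]'
python3 -m jog '[[[0,0,0],[0,0,-1],0.0],[[0,0,0],[0,0,-2],0.0],[[0,0,0],[0,0,-3],0.0],[[0,0,0],[0,0,-4],0.0],[[0,0,0],[0,0,-5],0.0]]'
python3 -m jog '[[[0,0,0],[0,0,-1],0.0],[[0,0,0],[0,0,-2],0.0],[[0,0,0],[0,0,-3],0.0],[[0,0,0],[0,0,-3.8],0.0],[[0,0,0],[0,0,-4.18],0.0]]'
python3 - <<'E'
from h import *
delta([521,254.9,215],[-.084,.9965])
E
```

```text
time_s: 42.28
ee_pos: [528.4, -295.7, 215.1]
tcp_rot: [0.543, 0.839, 0.0, -0.001]
wrist_force: [-0.5, -0.1, -2.5]
grip_width: 9.0
time_s: 42.7
ee_pos: [528.3, -295.7, 215.1]
tcp_rot: [0.349, 0.937, 0.0, -0.001]
wrist_force: [0.3, 0.4, -1.2]
grip_width: 8.8
time_s: 43.12
ee_pos: [528.3, -295.8, 215.2]
tcp_rot: [0.138, 0.99, 0.0, -0.001]
wrist_force: [-0.3, 0.3, -1.3]
grip_width: 8.8
time_s: 43.53
ee_pos: [528.3, -295.8, 215.2]
tcp_rot: [-0.043, 0.999, 0.0, -0.001]
wrist_force: [0.1, -0.2, -2.4]
grip_width: 8.8
t43.53 p [ 528.3 -295.8  215.2] x [-0.996 -0.087  0.001] y [-0.087  0.996  0.001] z [-0.001  0.001 -1.   ] F [ 0.1 -0.2 -2.4] w8.8 q [-0.63  0.44 -0.06  1.07 -0.   -0.72]
shift [-1.013 13.73   0.017] turn [ 0.012 -0.015  0.033]
```

```bash

python3 -m jog '[[[-0.04,0.5,0],[0,0,0],0.0],[[-0.09,1.2,0],[0,0,0],0.0],[[-0.15,2.0,0],[0,0,0],0.0],[[-0.21,2.8,0],[0,0,0],0.0],[[-0.27,3.6,0],[0,0,0],0.0]]'
python3 -m jog '[[[-0.06,0.8,0],[0,0,0],0.0],[[-0.12,1.6,0],[0,0,0],0.0],[[-0.18,2.4,0],[0,0,0],0.0],[[-0.24,3.2,0],[0,0,0],0.0],[[-0.3,4.0,0],[0,0,0],0.0]]'
python3 -m jog '[[[-0.06,0.8,0],[0,0,0],0.0],[[-0.12,1.6,0],[0,0,0],0.0],[[-0.18,2.4,0],[0,0,0],0.0],[[-0.24,3.2,0],[0,0,0],0.0],[[-0.3,4.0,0],[0,0,0],0.0]]'
python3 -m jog '[[[-0.05,0.7,0],[0,0,0],0.0],[[-0.1,1.3,0],[0,0,0],0.0],[[-0.14,1.8,0],[0,0,0],0.0],[[-0.16,2.1,0],[0,0,0.03],0.0],[[-0.16,2.13,0],[0,0,0.03],0.0]]'
python3 -m jog '[[[0,0,0],[0,0,0],0.0],[[0,0,0],[0,0,0],0.0],[[0,0,0],[0,0,0],0.0],[[0,0,0],[0,0,0],0.0]]'
python3 - <<'E'
from h import *
o,M=pose();cv2.imwrite("pics/wr13.png",camera("wrist"))
delta([521,254.9,92],[-.084,.9965])
g=cv2.cvtColor(cv2.imread("pics/wr13.png"),cv2.COLOR_BGR2GRAY)
c0=np.array([519.1,277.8]);th=np.radians(4.82);A=np.array([[np.cos(th),-np.sin(th)],[np.sin(th),np.cos(th)]])
for x in(-45,45):
  for y in(-46,0,-138,138):print(x,y,proj("wrist",np.r_[A@[x,y]+c0,74.5],o).round(1).tolist())
for row in list(range(144,162,2))+list(range(230,252,2)):
    r=g[row,240:400]<75;d=np.diff(np.r_[0,r.astype(int),0]);w=g[row,290:345]>150
    print(row,[(int(i)+240,int(j)+239) for i,j in zip(np.where(d==1)[0],np.where(d==-1)[0]) if j-i>2],"white",(np.where(w)[0][[0,-1]]+290) if w.any() else None)
E
```

```text
time_s: 43.95
ee_pos: [526.7, -150.3, 215.2]
tcp_rot: [-0.042, 0.999, 0.0, -0.001]
wrist_force: [-0.0, 0.7, -2.0]
grip_width: 8.8
time_s: 44.37
ee_pos: [525.3, 10.3, 215.4]
tcp_rot: [-0.042, 0.999, 0.0, -0.001]
wrist_force: [1.3, 0.7, -2.6]
grip_width: 8.7
time_s: 44.78
ee_pos: [523.8, 170.7, 215.4]
tcp_rot: [-0.042, 0.999, -0.0, -0.001]
wrist_force: [-0.6, 0.5, -1.6]
grip_width: 9.1
time_s: 45.2
ee_pos: [523.2, 256.5, 215.4]
tcp_rot: [-0.042, 0.999, 0.0, -0.0]
wrist_force: [-0.8, -0.8, -1.5]
grip_width: 9.0
time_s: 45.53
ee_pos: [523.9, 253.5, 216.1]
tcp_rot: [-0.04, 0.999, -0.0, -0.0]
wrist_force: [-0.2, 0.0, -1.5]
grip_width: 8.7
t45.53 p [523.9 253.5 216.1] x [-0.997 -0.08   0.   ] y [-0.08   0.997 -0.   ] z [-0. -0. -1.] F [-0.2  0.  -1.5] w8.7 q [ 0.32  0.4  -0.13  1.05 -0.    0.24]
t45.58 p [523.9 253.6 216.2] x [-0.997 -0.08  -0.   ] y [-0.08   0.997 -0.   ] z [ 0. -0. -1.] F [ 0.5 -0.4 -1.3] w9.0 q [ 0.32  0.4  -0.13  1.05 -0.    0.24]
shift [0.071 0.038 3.105] turn [-0.002  0.    -0.048]
-45 -46 [[292.3, 144.1]]
-45 0 [[341.7, 143.9]]
-45 -138 [[194.4, 144.9]]
-45 138 [[487
[... 725 characters left out ...]
, 352), (354, 362), (374, 376), (391, 399)] white [307 325]
232 [(240, 245), (261, 265), (279, 288), (328, 353), (355, 362), (374, 399)] white [306 325]
234 [(240, 264), (279, 305), (329, 353), (355, 362), (374, 399)] white [306 325]
236 [(240, 263), (279, 305), (330, 339), (356, 362), (395, 399)] white [306 325]
238 [(279, 283), (312, 319), (357, 362), (396, 399)] white [306 325]
240 [(279, 283), (320, 323), (357, 362), (397, 399)] white [306 325]
242 [(279, 282), (321, 324), (358, 361)] white None
244 [(279, 282), (304, 307), (321, 327), (359, 361)] white None
246 [(294, 306), (323, 337), (359, 361)] white None
248 [(294, 307), (322, 337)] white None
250 [(294, 308), (322, 338)] white None
```

Slot −23's centre is at col ≈316.5–317 and the spine is at 315.6, so the shift is +1.4 mm. Lowering the spine.

```bash

python3 -m jog '[[[0.07,0.035,0.1],[0,0,-0.05],0.0],[[0.07,0.035,0.4],[0,0,-0.05],0.0],[[0.07,0.035,0.8],[0,0,-0.05],0.0],[[0.07,0.035,1.2],[0,0,-0.05],0.0],[[0.07,0.035,1.6],[0,0,-0.05],0.0]]'
python3 -m jog '[[[0,0,0.2],[0,0,0],0.0],[[0,0,0.4],[0,0,0],0.0],[[0,0,0.6],[0,0,0],0.0],[[0,0,0.75],[0,0,0],0.0],[[0,0,0.85],[0,0,0],0.0]]'
python3 -m jog '[[[0,0,0.1],[0,0,0],0.0],[[0,0,0.2],[0,0,0],0.0],[[0,0,0.3],[0,0,0],0.0],[[0,0,0.42],[0,0,0],0.0],[[0,0,0.42],[0,0,0],0.0]]'
python3 -m jog '[[[0,0,0.06],[0,0,0],0.0],[[0,0,0.12],[0,0,0],0.0],[[0,0,0.18],[0,0,0],0.0],[[0,0,0.2],[0,0,0],0.0],[[0,0,0.2],[0,0,0],0.0]]'
python3 -m jog '[[[0,0,0.03],[0,0,0],0.0],[[0,0,0.06],[0,0,0],0.0],[[0,0,0.06],[0,0,0],0.0]]'
```

```text
time_s: 46.0
ee_pos: [520.7, 255.6, 151.4]
tcp_rot: [-0.043, 0.999, 0.0, 0.0]
wrist_force: [0.3, 0.3, -1.9]
grip_width: 8.6
time_s: 46.42
ee_pos: [520.9, 255.8, 117.6]
tcp_rot: [-0.043, 0.999, -0.0, -0.0]
wrist_force: [-1.1, -0.7, -1.7]
grip_width: 9.2
time_s: 46.83
ee_pos: [520.3, 255.7, 100.4]
tcp_rot: [-0.043, 0.999, -0.0, -0.001]
wrist_force: [0.8, 0.2, -1.5]
grip_width: 8.6
time_s: 47.25
ee_pos: [520.7, 255.8, 93.0]
tcp_rot: [-0.043, 0.999, -0.0, -0.0]
wrist_force: [0.4, -0.3, -2.8]
grip_width: 8.8
time_s: 47.5
ee_pos: [521.0, 256.0, 91.4]
tcp_rot: [-0.043, 0.999, 0.0, 0.0]
wrist_force: [-1.0, -0.6, 1.8]
grip_width: 9.1
```

Touching down. I'll settle it a little further, release, retreat up and away, and check.

```bash

python3 -m jog '[[[0,0,0.03],[0,0,0],0.0],[[0,0,0.03],[0,0,0],0.0],[[0,0,0],[0,0,0],0.28],[[0,0,0],[0,0,0],0.28],[[0,0,0],[0,0,0],0.28]]'
python3 -m jog '[[[0,0,0],[0,0,0],0.28],[[0,0,-0.2],[0,0,0],0.28],[[0,0,-0.6],[0,0,0],0.28],[[0,0,-1.2],[0,0,0],0.28],[[0,0,-2.0],[0,0,0],0.28]]'
python3 -m jog '[[[0,0,-0.8],[0,0,0],0.28],[[0,0,-1.4],[0,0,0],0.28],[[0,-0.8,-1.4],[0,0,0],0.28],[[0,-1.7,-1.4],[0,0,0],0.28],[[0,-2.6,-1.4],[0,0,0],0.28]]'
python3 -m jog '[[[0.9,-0.9,0],[0,0,0],0.28],[[1.5,-1.8,0],[0,0,0],0.28],[[2,-2.7,0],[0,0,0],0.28],[[2,-3.6,0],[0,0,0],0.28],[[2,-4.5,0],[0,0,0],0.28]]'
python3 -m jog '[[[0,-0.8,0],[0,0,0],0.28],[[0,-1.5,0],[0,0,0],0.28],[[0,-1.8,0],[0,0,0],0.28],[[0,-1.8,0],[0,0,0],0.28],[[0,-1.8,0],[0,0,0],0.28]]'
python3 - <<'E'
from h import *
pose();rackmoved('g')
a=cv2.imread("pics/scene_g.png");b=cv2.imread("pics/top_g.png")
cv2.imwrite("pics/v11.png",np.vstack([cv2.resize(a[200:315,315:515],(640,368),interpolation=cv2.INTER_CUBIC),np.hstack([cv2.resize(b[165:250,150:295],(396,232),interpolation=cv2.INTER_CUBIC),cv2.resize(a[130:250,170:340],(244,172)).repeat(1,0) if 0 else cv2.resize(a[60:300,130:382],(244,232))])]))
E
```

```text
time_s: 47.92
ee_pos: [521.1, 255.9, 91.0]
tcp_rot: [-0.043, 0.999, 0.0, 0.0]
wrist_force: [-0.2, -0.1, -0.6]
grip_width: 24.3
time_s: 48.33
ee_pos: [519.2, 255.3, 170.1]
tcp_rot: [-0.043, 0.999, -0.001, -0.002]
wrist_force: [-0.9, 0.3, -0.7]
grip_width: 24.1
time_s: 48.75
ee_pos: [530.0, 151.7, 228.1]
tcp_rot: [-0.044, 0.999, 0.0, 0.001]
wrist_force: [-0.6, -0.5, 1.0]
grip_width: 23.9
time_s: 49.17
ee_pos: [463.7, -35.3, 227.7]
tcp_rot: [-0.043, 0.999, -0.0, 0.0]
wrist_force: [1.3, 0.5, 0.1]
grip_width: 24.0
time_s: 49.58
ee_pos: [471.5, -105.6, 227.0]
tcp_rot: [-0.042, 0.999, 0.0, -0.0]
wrist_force: [-0.6, -0.6, 1.1]
grip_width: 24.2
t49.58 p [ 471.5 -105.6  227. ] x [-0.996 -0.085  0.   ] y [-0.085  0.996  0.001] z [-0.     0.001 -1.   ] F [-0.6 -0.6  1.1] w24.2 q [-0.37  0.21 -0.37  1.    0.   -0.46]
top (258, 175) shift 0 -3 score 0.590 at0 0.437
top (160, 178) shift 22 -4 score 0.446 at0 0.032
scene (333, 215) shift -1 2 score 0.629 at0 0.383
scene (440, 255) shift -1 2 score 0.797 at0 0.514
scene (413, 228) shift -1 2 score 0.798 at0 0.670
```

View pics/v11.png

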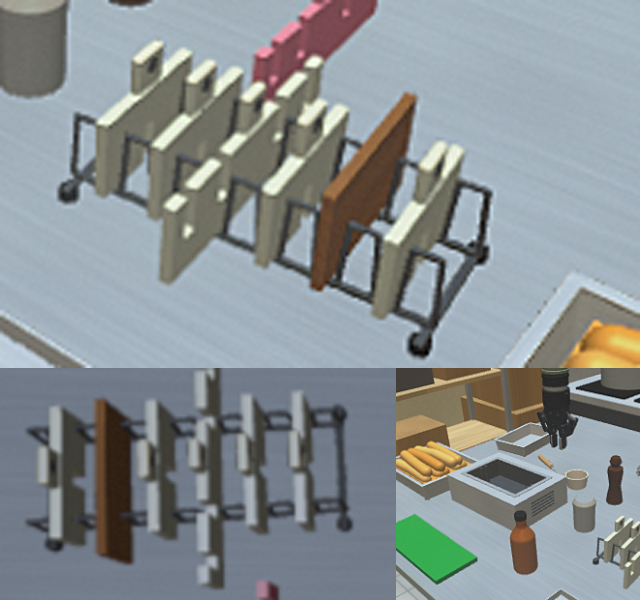

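```bash
python3 - <<'E'
from h import *
c=np.array([519.1,277.8]);th=np.radians(4.82);A=np.array([[np.cos(th),-np.sin(th)],[np.sin(th),np.cos(th)]])
px=np.array([[45,96],[147,87],[198,84],[249,79],[299,74]])/2.731+[150,165]
print("tabs in rack",((onplane("top",px,122)[:,:2]-c)@A).round(1).tolist())
pe=np.array([[[57,408],[60,542]],[[150,402],[157,533]],[[246,395],[256,526]],[[296,391],[306,521]]],float);pe[:,:,1]-=368
q=onplane("top",pe.reshape(-1,2)/2.731+[150,165],88)[:,:2]
print("plate mids",((q.reshape(4,2,2).mean(1)-c)@A).round(1).tolist(),np.linalg.norm(q[::2]-q[1::2],axis=1).round(0))
f=np.array([[339,411],[345,523],[54,545]],float)-[0,368]
print("feet",((onplane("top",f/2.731+[150,165],8)[:,:2]-c)@A).round(1).tolist())
E
```

```text
tabs in rack [[-1.0, 114.0], [2.0, 20.4], [2.1, -26.6], [4.1, -73.8], [6.2, -120.1]]
plate mids [[-4.2, 113.8], [-2.2, 23.7], [-0.7, -69.2], [0.9, -117.1]] [131. 128. 129. 128.]
feet [[63.0, -148.0], [-55.5, -149.5], [-60.6, 146.5]]
```

Every divider is within about 6 mm of the slot middle, all stand upright, and the arm is clear. Handing in.

```bash
python3 -m jog '[[[0,0,0],[0,0,0],0.28],[[0,0,0],[0,0,0],0.28]]'; python3 -c "
from bench import ticket
print(ticket.job_done())"
```

```text
time_s: 49.85
ee_pos: [471.6, -104.5, 226.9]
tcp_rot: [-0.044, 0.999, 0.0, -0.0]
wrist_force: [-0.9, -0.0, -0.2]
grip_width: 24.2
the job is handed in; nothing more can be done
None
```

I lifted the four cross dividers straight up out of the pan one at a time (cross4, 3, 2, 1), and only then took out the long divider. They now stand in these rack slots; the board is still in +69. The job was handed in at about 50 s, and no verdict is reported.

| Divider | Rack slot |
|---|---|
| cross4 | +115 |
| cross3 | +23 |
| cross2 | −69 |
| cross1 | −115 |
| long divider | −23 |

**Last checks:**
- **Standing:** the final pictures show all five dividers tab-up, the board standing and the pan empty. The shaker and oil bottle are upright, the pink look-alike is untouched and the arm is clear of everything.
- **Centring:** measured from the top view, the dividers are within about 6 mm of the slot middle along the slot; the limit is 22 mm.
- **Seating:** the contact forces and plate corners agree with every divider being fully down. I did not measure the end heights separately.

**What disagreed along the way:**
- **Rack position:** my first estimate from the top camera was about 6 mm off, and I corrected it with the wrist camera.
- **Cross2:** it touched down about 8 mm early, and I pressed it to about 58 N before backing off. I put the early contact down to the tab slipping in the grip; the picture showed the plate seated.
- **Rack shift:** it was about 7 mm to one side around the time I placed cross2, either from that press or from the expected knock. I re-measured it before placing the last two.
- **Cross1:** the fingertips briefly touched with about 33 N while coming down, most likely on the long divider's top edge; it stayed down.

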